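# Seat a taper-shank turning post in the trimming spindle

## Robot

A 7-joint arm with a two-finger parallel gripper is mounted at the origin on the work surface. World frame = base frame: x ahead of the robot, y to its left, z up, the work surface at z = 0. Lengths are in m, angles in rad, forces in N, time in s.
With the tool pointing down it reaches from about 0.4 to 0.85 m from the base axis. Payload 4.5 kg.
Tool frame: the origin (TCP) lies at the very end of the fingers, on their centre line; the grasp point (between the pads) lies 19 mm behind it; z points along the fingers, x is the direction in which the jaws open and shut, and the axes are right-handed (so a half turn about z gives the same grasp; the last joint's range is limited). The gripper opens to 88 mm and grips with 3 to 60 N. Pads are 18 mm wide; open, the fingers measure 123 mm over their backs; the gripper's body (75 mm by 187 mm) begins 45 mm behind the grasp point.
Start: joints at [1.232, 0.689, -0.195, 1.565, 0.157, 0.902, -0.215], TCP at [0.228, -0.582, 0.239] pointing down, gripper open.
Joint ranges: [-3.01, 3.01], [-0.46, 2.08], [-1.47, 1.51], [0.13, 2.56], [-1, 4.14], [0.04, 2.09], [-2.66, 2.66]. Speed limits (rad/s): [2.57, 2.57, 3.14, 3.14, 3.14, 3.14, 3.14].

## Interface

Orientations are given as a unit quaternion [x, y, z, w].
In Python, from plant import * gives the robot as it stands.
- The arm moves only by the tool apply_moves, never from a script. Its argument "series" is a list of rows, each an object of numbers: "x", "y", "z": the shift along the tool's x, y, z in units of 80 cm (1.0 is 80 cm); "wx", "wy", "wz": the turn, a rotation vector about the tool's x, y, z in units of pi rad (1.0 is pi rad); "fingers": the opening, from -1 (shut) to 1 (fully open), so that 0 is half open. In form: [{"x": .., "y": .., "z": .., "wx": .., "wy": .., "wz": .., "fingers": ..}, ...]. A call has 1 to 8 rows; each row shifts and turns the pose as measured when the row begins, along the tool's axes as they then stand; what a row does not reach is not made up. A row lasts 1/8 s, in which the tool goes at most 62.5 mm and 10.7 degrees, less where a joint would pass 70% of its speed; a pose out of reach is approached as far as the arm can. A call with a number of a shift or a turn outside -1 to 1 is refused whole. A call with a gripper value outside its range is refused whole. The fingers move at their own pace and stop on an object; "force" is the grip in N (left out, the last holds). Time passes only in rows, so rows that do not move let the fingers close. It gives the time, the measured TCP pose, the force and the opening at its end, in the units of the state.
- get_state(): the state, without advancing time (a new reading comes with each control period).
- snapshot(name): name is "scene" or "top" or "wrist"; returns (picture, depth): 420x560x3 uint8, red, green, blue; 420x560 float32, m along the optical axis (not along the pixel's ray), 0 where there is no reading.
- camera_model(name): a dict with "camera_matrix" (3x3 intrinsics, pixels), "dist_coeffs" ([k1, k2, p1, p2, k3] as OpenCV has them; the pictures are not rectified), "world_from_camera" (4x4, takes a point from camera to world coordinates). Camera axes: x right, y up, looking along -z (the intrinsics and any distortion apply to the point x, -y, -z); pixel columns grow to the right and rows downward; lengths in m; the calibration is good to about 2 mm. A picture is of the moment at which its call begins: read the wrist's pose just before it. camera_model takes no time and is no camera call; for the wrist camera it gives the pose at the moment of the call.
- finish_job(): hands the job in, once; it reports no verdict.
The state is a dict: "clock": time; "q": joint angles; "qd": joint speeds; "joint_torque": joint torques, N m; "tool_pos": TCP position; "eef_rot": TCP orientation; "contact_force": force on the tool from outside, world axes, zero at the start; "moment": the same for the moment, N m; "opening": opening from 0.0 (shut) to 1.0 (fully open).
Only numpy, scipy, OpenCV 4.12 (cv2) and the standard library are available. Lean on these libraries where they do the work, as an engineer would, in place of code of your own. Each camera call takes 0.05 s, during which the arm holds its last target. There are 200 camera calls.

## Task

Take the flat-topped wooden post out of the rack, set its steel taper shank down into the brass sleeve of the trimming spindle and let go of it, without driving the sleeve down by hand. Then pick up the mushroom-shaped wooden pounder and tap the top of the post gently, straight down, until the sleeve is driven fully home and the post is locked upright, and stand the pounder back on the bench. Leave the other two posts, the pots and the jar where they are.

Things in the scene. Friction and masses are not known exactly. Their poses are not given: they have to be found in the camera images.
- post_mid (a point): About half-way up the post to be fitted, on its axis, at the top face of its steel collar (44 mm diameter, 8 mm thick). Above it is a straight cylinder of pale wood, 32 mm diameter, 45 mm tall, flat-topped, fixed on a steel neck at a height that differs each time: its flat top is 45 to 59 mm above this point. Mass about 0.33 kg. Starts upright in a rack hole, collar on the rack. z up.
- post_tip (a point): Centre of the end of the same post's steel taper shank, 50 mm below post_mid. The shank is 42 mm long, 28 mm diameter under the collar, 20 mm at this end, slightly chamfered. z axis up along the post.
- rack: Dark wooden block, fixed, 75 mm (its x) by 245 mm (its y), 50 mm tall, origin at the centre of its underside. Three holes of 34 mm at y = -80, 0 and +80 mm each hold a post, free to shift 2.5 mm sideways; which is where varies. The posts' tops stand 92 to 109 mm above the bench.
- cone_post_mid (a point): Mid of a post in the rack with a pointed cone top (32 mm wide, same shank). Not wanted; leave it.
- disc_post_mid (a point): Mid of a post in the rack with a broad flat disc head (58 mm wide, same shank). Not wanted; leave it.
- sleeve_mouth (a point): Centre of the top rim of the brass sleeve on the grey spindle, z up. Its taper bore, 40 mm deep, open below, is 27 mm wide at the rim, 19 mm at the bottom, same taper as the shank. A flange 52 mm wide, 4 mm thick, rings the rim. A seated shank ends about 36 mm below this point. The taper is shallow (6 degrees a side): a shank 1 mm off centre meets the wall about 10 mm early and must be eased sideways by feel.
- sleeve (a joint): How far the sleeve is driven down into the spindle nose, m: starts at 0 to 0.002, fully home at 0.008, its flange on the steel nose. It stays where it is left. Stiff friction: about 10 N starts it, about 15 N is needed near home, and more if driven fast (4 N more per 10 mm/s); at home it stops dead. The post bears 40 N at most.
- nose_face (a point): Centre of the top face of the fixed steel spindle nose (68 mm diameter), 85 mm above the bench, in the middle of the grey spindle base (170 x 170 x 36 mm). The underside of the sleeve's flange comes down to it when home (sleeve_mouth is then 4 mm above this point).
- pounder_mid (a point): Half-way up the wooden pounder, a mushroom shape standing head down: head 60 mm diameter, from 42.5 mm to 7.5 mm below this point (its top tapers), stem 30 mm diameter from there to 42.5 mm above this point. The flat underside of the head strikes. Mass about 0.3 kg. z axis up along the stem.
- cup_rim (a point): Centre of the mouth of a terracotta cup, 68 mm across and 75 mm tall, standing beyond the rack. Leave it.
- bowl_rim (a point): Centre of the mouth of a terracotta bowl, 100 mm across and 50 mm tall, standing beyond the pounder. Leave it.
- jar: Closed terracotta jar, 80 mm across and 90 mm tall, beyond the spindle; origin at the centre of its underside. Leave it.
Not all that is in view belongs to the job. What is shaped like the part that bears post_mid but purple or red is not meant. Leave any purple look-alike of the part that bears pounder_mid alone.

How it is judged:
On the way, in this order (a step that is already met when the one before it is completed fails the run):
1. the post's shank stands in the sleeve, upright and let go, the sleeve not yet driven (less than 4 mm down) (z of post_tip in the frame of sleeve_mouth below -0.025 m and horizontal distance between post_tip and sleeve_mouth below 0.005 m and angle between post_tip's own z axis and vertical below 0.12 rad and contact force between the fingers and post below 0.1 N and value of joint sleeve below 0.004 m), for 0.3 s.
2. the pounder, pressed on the post, has the sleeve home (at least 6.8 mm of 8 mm) (value of joint sleeve above 0.0068 m and contact force between pounder and post above 1 N).
At the end, for the whole second after the job is handed in: The sleeve is down at least 6.8 mm of its 8 mm; the post stands in it with the shank end at least 28 mm below the rim, within 4 mm of its axis and within 0.08 rad of upright, at rest; the pounder stands upright on the bench (within 0.1 rad, its middle below 48 mm), at rest (z of post_tip in the frame of sleeve_mouth below -0.028 m and horizontal distance between post_tip and sleeve_mouth below 0.004 m and angle between post_tip's own z axis and vertical below 0.08 rad and value of joint sleeve above 0.0068 m and linear speed of each of post, pounder below 0.02 m/s and angle between pounder_mid's own z axis and vertical below 0.1 rad and height (world z) of pounder_mid below 0.048 m); the robot touches nothing.
It fails at once if the post struck or pressed harder than 40 N by the pounder (contact force between pounder and post above 40 N).
It fails at once if another post moved by more than 30 mm (distance of any of cone_post_mid, disc_post_mid from where it was at the start of the episode above 0.03 m).
It fails at once if the cup, the bowl or the jar moved by more than 30 mm (distance of any of cup_rim, bowl_rim, jar from where it was at the start of the episode above 0.03 m).
It also fails if it takes over 67 s, if anything falls off the work surface, if the arm or the gripper's body presses on something with over 40 N, if the wrist force passes 120 N, or if a joint passes its speed limit or range.

## Working session

There is one attempt and no reset: what is moved stays moved. The work goes in short steps, Python scripts to look and compute and a tool call to move; the robot and the scene stay as the last step left them, time stands still between calls to the robot, and variables do not carry over. Pictures are saved under pics/ and viewed, about 8 in all and at most 12, crops included, and the job is handed in when it is done.

Besides the shell and the picture viewer there is one more tool, called after ">>>" by a JSON object that holds its "op" and its "data". apply_moves: Moves the arm, as the interface text tells. Its arguments: {"type":"object","properties":{"series":{"type":"array","items":{"type":"object","properties":{"x":{"type":"number"},"y":{"type":"number"},"z":{"type":"number"},"wx":{"type":"number"},"wy":{"type":"number"},"wz":{"type":"number"},"fingers":{"type":"number"}}}},"force":{"type":"number"}},"required":["series"]}

```bash
mkdir -p pics; cat > h.py <<'E'
from plant import *
import numpy as np, cv2
from scipy.spatial.transform import Rotation as R
def snap(n):
    cm=camera_model(n); p,d=snapshot(n); return p,d,cm
def ray(cm,uv):
    uv=np.array(uv,float).reshape(-1,1,2)
    q=cv2.undistortPoints(uv,np.array(cm["camera_matrix"],float),np.array(cm["dist_coeffs"],float)).reshape(-1,2)
    T=np.array(cm["world_from_camera"])
    d=np.c_[q[:,0],-q[:,1],-np.ones(len(q))]@T[:3,:3].T
    return T[:3,3],d
def onz(cm,uv,z):
    o,d=ray(cm,uv); return o+d*((z-o[2])/d[:,2])[:,None]
def pts(cm,dep):
    h,w=dep.shape; v,u=np.mgrid[:h,:w]
    o,d=ray(cm,np.c_[u.ravel(),v.ravel()]); return (o+d*dep.reshape(-1,1)).reshape(h,w,3)
def save(n,p): cv2.imwrite("pics/"+n,cv2.cvtColor(p,cv2.COLOR_RGB2BGR))
E
python3 - <<'E'
from h import *
s=get_state();print(s)
for n in("scene","top"):
    p,d,cm=snap(n); save(n+"0.png",p); np.savez(n+"0.npz",p=p,d=d,**{k:np.array(v) for k,v in cm.items()})
    print(n,np.array(cm["world_from_camera"]).round(3).tolist(),(d>0).mean(),cm["dist_coeffs"])
E
```

```text
{'clock': 0.0, 'q': array([ 1.23181946,  0.6899843 , -0.19451671,  1.56634863,  0.15732799,
        0.90247684, -0.21511525]), 'qd': array([-1.16238623e-03,  2.08789843e-04,  9.42495426e-05, -5.45532288e-04,
        7.93797460e-04,  5.74553332e-04, -2.85451482e-04]), 'joint_torque': array([-7.07651861e-05, -5.27564013e+01, -1.26668774e+00, -1.53424126e+01,
       -5.26508654e-02,  6.74551120e-03,  1.55863781e-04]), 'tool_pos': array([ 0.22734748, -0.58150893,  0.23790868]), 'eef_rot': array([ 8.25919155e-01, -5.63787831e-01, -7.92138782e-04, -4.50255181e-04]), 'contact_force': array([-0.4641331,  0.2523052,  0.2548415]), 'moment': array([-0.01785317,  0.01759931,  0.00838636]), 'opening': 0.999419347866888}
scene [[-0.475, -0.629, 0.615, 1.277], [0.88, -0.334, 0.338, 0.415], [-0.007, 0.702, 0.712, 0.895], [0.0, 0.0, 0.0, 1.0]] 0.9959651360544217 [-0.03417469  0.          0.          0.          0.        ]
top [[0.005, 0.99, -0.142, 0.37], [-1.0, 0.005, -0.005, -0.002], [-0.004, 0.142, 0.99, 1.427], [0.0, 0.0, 0.0, 1.0]] 0.9961352040816327 [-0.13834391  0.          0.          0.          0.        ]
```

View pics/scene0.png

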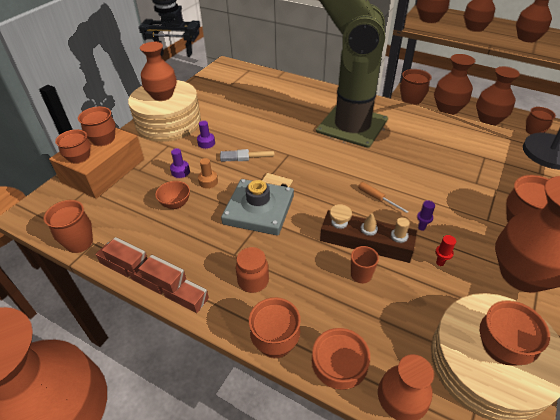

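View pics/top0.png

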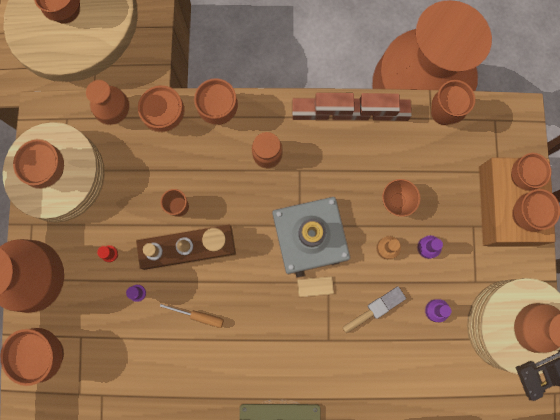

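Scene: three posts are in the rack: disc (340,213), cone (370,222) and a pale flat cylinder (401,230). The purple (427,213) and red (446,250) look-alikes stand outside it. The wooden pounder is at (208,172), with purple ones at (179,162) and (205,133). In the top view the flat post is at (151,250), the sleeve at (312,232) and the pounder at (389,246). The flat pale cylinder fits the description, and a crop will confirm it.

```bash
python3 - <<'E'
from h import *
cms={}
for n in("scene","top"):
    z=np.load(n+"0.npz"); cms[n]=(z["p"],z["d"],{k:z[k] for k in("camera_matrix","dist_coeffs","world_from_camera")})
p,d,cm=cms["scene"]
a=cv2.resize(p[185:270,300:470],None,fx=4,fy=4,interpolation=cv2.INTER_CUBIC)
b=cv2.resize(p[120:230,150:310],(340*680//680*2,int(110*4.25)),interpolation=cv2.INTER_CUBIC)
save("crop1.png",np.vstack([a,b])[:,:][::1] if False else cv2.resize(np.vstack([a,b]),None,fx=.72,fy=.72))
for n in cms:
    p,d,cm=cms[n]; P=pts(cm,d); hsv=cv2.cvtColor(p,cv2.COLOR_RGB2HSV)
    def reg(lab,x0,x1,y0,y1,zlo,zhi):
        m=(P[...,0]>x0)&(P[...,0]<x1)&(P[...,1]>y0)&(P[...,1]<y1)&(P[...,2]>zlo)&(P[...,2]<zhi)&(d>0)
        Q=P[m]
        if len(Q)==0: print(n,lab,0);return
        lo,hi=np.percentile(Q,2,axis=0),np.percentile(Q,98,axis=0)
        c,r=cv2.minEnclosingCircle(Q[:,:2].astype(np.float32))
        print(n,lab,len(Q),lo.round(3),hi.round(3),"mid",((lo+hi)/2).round(3),"med",np.median(Q,0).round(3),np.array(c).round(3),round(r,4))
    if n=="top":
        for uv in [(151,250),(184,245),(213,240),(312,232),(389,246),(320,210)]: print(uv,P[uv[1],uv[0]].round(3),p[uv[1],uv[0]])
    np.savez(n+"P.npz",P=P)
E
```

```text
(151, 250) [0.487 0.32  0.102] [190 157 112]
(184, 245) [0.5   0.238 0.099] [114  89  59]
(213, 240) [0.514 0.168 0.089] [194 160 115]
(312, 232) [ 0.54  -0.079  0.049] [105 104  98]
(389, 246) [ 0.501 -0.268  0.087] [174 121  73]
(320, 210) [ 0.599 -0.101  0.034] [135 137 133]
```

View pics/crop1.png

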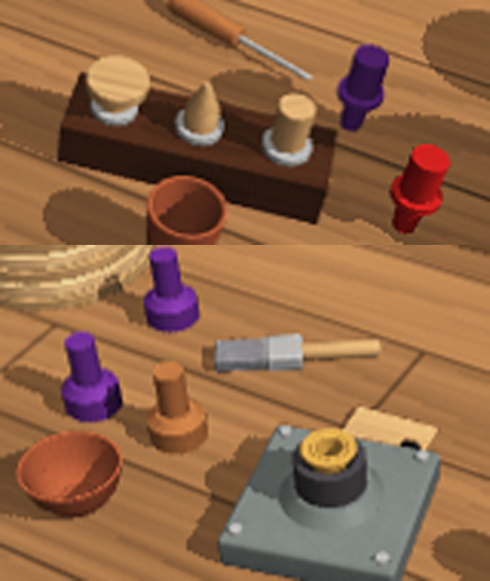

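The crop confirms it: the pale flat-topped cylinder is at the rack's right end and the wooden pounder is next to two purple ones. Next I locate the centres.

```bash
python3 - <<'E'
from h import *
from scipy.optimize import least_squares
D={}
for n in("scene","top"):
    z=np.load(n+"0.npz"); P=np.load(n+"P.npz")["P"]; p=z["p"]
    D[n]=(P,cv2.cvtColor(p,cv2.COLOR_RGB2HSV),p)
def reg(lab,c,r,zlo,zhi):
    for n,(P,h,p) in D.items():
        m=(np.hypot(P[...,0]-c[0],P[...,1]-c[1])<r)&(P[...,2]>zlo)&(P[...,2]<zhi)
        Q=P[m]
        if len(Q)<5: print(n,lab,len(Q));continue
        lo,hi=Q.min(0),Q.max(0)
        cc,rr=cv2.minEnclosingCircle(Q[:,:2].astype(np.float32))
        f=least_squares(lambda t:np.hypot(Q[:,0]-t[0],Q[:,1]-t[1])-t[2],[*cc,rr],loss="soft_l1",f_scale=.002).x
        print(n,lab,len(Q),"box",((lo+hi)/2).round(4)[:2],(hi-lo).round(3),"enc",np.array(cc).round(4),round(rr,4),"fit",f.round(4),"zmed",np.median(Q[:,2]).round(4),np.percentile(Q[:,2],95).round(4), Q[:,:2].mean(0).round(4))
reg("post top",(.487,.32),.03,.093,.115)
reg("post side",(.487,.32),.03,.065,.095)
reg("collar",(.487,.32),.035,.053,.062)
reg("flange",(.557,-.085),.045,.088,.11)
reg("nosewall",(.557,-.085),.05,.05,.082)
reg("pounder stem top",(.501,-.268),.03,.076,.095)
reg("pounder stem",(.501,-.268),.03,.045,.075)
reg("pounder head",(.501,-.268),.05,.008,.03)
P=D["top"][0]; m=(P[...,2]>.045)&(P[...,2]<.053)&(abs(P[...,0]-.5)<.08)&(abs(P[...,1]-.24)<.16)
q=P[m][:,:2].astype(np.float32); print(cv2.minAreaRect(q))
E
```

```text
scene post top 126 box [0.4901 0.323 ] [0.032 0.03  0.016] enc [0.4906 0.324 ] 0.0169 fit [0.4916 0.3234 0.0118] zmed 0.1055 0.1085 [0.4933 0.3236]
top post top 138 box [0.4876 0.324 ] [0.028 0.033 0.019] enc [0.4896 0.3244] 0.0175 fit [0.4878 0.3232 0.0115] zmed 0.1054 0.11 [0.4878 0.3231]
scene post side 94 box [0.4989 0.3235] [0.015 0.029 0.03 ] enc [0.4936 0.3235] 0.0145 fit [0.4908 0.3239 0.0137] zmed 0.0806 0.0936 [0.5011 0.3244]
top post side 31 box [0.4873 0.3186] [0.028 0.021 0.028] enc [0.487  0.3216] 0.0148 fit [0.4884 0.323  0.0145] zmed 0.0798 0.0933 [0.4843 0.3132]
scene collar 104 box [0.4881 0.3182] [0.056 0.065 0.009] enc [0.4882 0.3196] 0.0341 fit [0.4872 0.3226 0.0213] zmed 0.0578 0.0615 [0.4983 0.3224]
top collar 126 box [0.4874 0.3181] [0.069 0.062 0.008] enc [0.4872 0.3206] 0.0348 fit [0.4886 0.3238 0.0219] zmed 0.0563 0.0609 [0.484  0.3143]
scene flange 174 box [ 0.5425 -0.0771] [0.059 0.052 0.013] enc [ 0.5414 -0.0751] 0.031 fit [ 0.5398 -0.077   0.0201] zmed 0.0961 0.0989 [ 0.5394 -0.0776]
top flange 249 box [ 0.5388 -0.0792] [0.053 0.059 0.014] enc [ 0.5398 
[... 766 characters left out ...]
09] [0.026 0.03  0.03 ] enc [ 0.5079 -0.2805] 0.0158 fit [ 0.5053 -0.2822  0.0143] zmed 0.06 0.0724 [ 0.5128 -0.2747]
top pounder stem 29 box [ 0.5025 -0.2752] [0.025 0.02  0.028] enc [ 0.5029 -0.2771] 0.0138 fit [ 0.5038 -0.279   0.0138] zmed 0.0595 0.0731 [ 0.499  -0.2693]
scene pounder head 125 box [ 0.5084 -0.279 ] [0.056 0.055 0.022] enc [ 0.507  -0.2797] 0.0297 fit [ 0.5046 -0.282   0.0289] zmed 0.0206 0.0297 [ 0.5207 -0.268 ]
top pounder head 135 box [ 0.4986 -0.2751] [0.069 0.069 0.022] enc [ 0.495  -0.2702] 0.0429 fit [ 0.5045 -0.2795  0.0274] zmed 0.0266 0.0299 [ 0.4993 -0.2716]
((0.5012149214744568, 0.24601250886917114), (0.0760340616106987, 0.2464275062084198), 9.847094535827637)
```

```bash
cat >> h.py <<'E'
def plan(x,y,z,yaw,n,f=None,s=None):
    """rows (tool units) to bring TCP to x,y,z with tool x at world yaw (deg), tool straight down"""
    s=s or get_state(); p=np.array(s["tool_pos"]); q=R.from_quat(s["eef_rot"])
    t=np.radians(yaw); G=R.from_matrix(np.array([[np.cos(t),np.sin(t),0],[np.sin(t),-np.cos(t),0],[0,0,-1.]]))
    # nearest symmetric is caller's choice
    w=(q.inv()*G).as_rotvec(); print("deg",np.degrees(w).round(1),"d",(np.array([x,y,z])-p).round(4))
    step=(np.array([x,y,z])-p)/n
    for i in range(n):
        qi=q*R.from_rotvec(w*i/n); v=qi.inv().apply(step)/.8; u=w/n/np.pi
        print('{"x":%.4f,"y":%.4f,"z":%.4f,"wx":%.4f,"wy":%.4f,"wz":%.4f}'%(*v,*u))
def st():
    s=get_state(); X=R.from_quat(s["eef_rot"]).as_matrix()
    print("t",round(s["clock"],2),"p",s["tool_pos"].round(4),"yaw",np.degrees(np.arctan2(X[1,0],X[0,0])).round(1),"zax",X[:,2].round(4),"F",s["contact_force"].round(2),"M",s["moment"].round(2),"open",round(s["opening"],3)); return s
E
python3 -c "
from h import *
plan(.46,-.08,.28,-20,10)"
```

```text
deg [ -0.    0.1 -48.6] d [0.2326 0.5016 0.042 ]
{"x":-0.0478,"y":-0.0499,"z":-0.0052,"wx":-0.0000,"wy":0.0001,"wz":-0.0270}
{"x":-0.0434,"y":-0.0538,"z":-0.0052,"wx":-0.0000,"wy":0.0001,"wz":-0.0270}
{"x":-0.0387,"y":-0.0573,"z":-0.0052,"wx":-0.0000,"wy":0.0001,"wz":-0.0270}
{"x":-0.0337,"y":-0.0603,"z":-0.0052,"wx":-0.0000,"wy":0.0001,"wz":-0.0270}
{"x":-0.0284,"y":-0.0630,"z":-0.0052,"wx":-0.0000,"wy":0.0001,"wz":-0.0270}
{"x":-0.0230,"y":-0.0652,"z":-0.0052,"wx":-0.0000,"wy":0.0001,"wz":-0.0270}
{"x":-0.0174,"y":-0.0669,"z":-0.0052,"wx":-0.0000,"wy":0.0001,"wz":-0.0270}
{"x":-0.0117,"y":-0.0681,"z":-0.0052,"wx":-0.0000,"wy":0.0001,"wz":-0.0270}
{"x":-0.0058,"y":-0.0689,"z":-0.0052,"wx":-0.0000,"wy":0.0001,"wz":-0.0270}
{"x":0.0000,"y":-0.0691,"z":-0.0052,"wx":-0.0000,"wy":0.0001,"wz":-0.0270}
```

>>> {"op": "apply_moves", "data": {"series": [{"x": -0.048, "y": -0.05, "z": -0.005, "wz": -0.027}, {"x": -0.043, "y": -0.054, "z": -0.005, "wz": -0.027}, {"x": -0.039, "y": -0.057, "z": -0.005, "wz": -0.027}, {"x": -0.034, "y": -0.06, "z": -0.005, "wz": -0.027}, {"x": -0.028, "y": -0.063, "z": -0.005, "wz": -0.027}, {"x": -0.023, "y": -0.065, "z": -0.005, "wz": -0.027}, {"x": -0.017, "y": -0.067, "z": -0.005, "wz": -0.027}, {"x": -0.012, "y": -0.068, "z": -0.005, "wz": -0.027}], "force": 30}}

```text
schema error: expected keys x, y, z, wx, wy, wz, fingers
```

```bash
python3 -c "
from h import *
s=st(); plan(.47,-.08,.28,-20,3)
print(np.array(camera_model('wrist')['world_from_camera']).round(3).tolist())"
```

```text
t 0.1 p [ 0.2274 -0.5816  0.238 ] yaw -68.6 zax [-7.0e-04  1.5e-03 -1.0e+00] F [ 0.21 -0.14 -0.62] M [0. 0. 0.] open 0.993
deg [ -0.    0.1 -48.6] d [0.2426 0.5016 0.042 ]
{"x":-0.1578,"y":-0.1703,"z":-0.0173,"wx":-0.0001,"wy":0.0002,"wz":-0.0901}
{"x":-0.1040,"y":-0.2076,"z":-0.0174,"wx":-0.0001,"wy":0.0002,"wz":-0.0901}
{"x":-0.0419,"y":-0.2283,"z":-0.0174,"wx":-0.0001,"wy":0.0002,"wz":-0.0901}
[[0.364, 0.899, 0.245, 0.29], [-0.931, 0.352, 0.093, -0.558], [-0.003, -0.263, 0.965, 0.384], [0.0, 0.0, 0.0, 1.0]]
```

>>> {"op": "apply_moves", "data": {"series": [{"x": -0.048, "y": -0.05, "z": -0.005, "wx": 0, "wy": 0, "wz": -0.027, "fingers": 1}, {"x": -0.043, "y": -0.054, "z": -0.005, "wx": 0, "wy": 0, "wz": -0.027, "fingers": 1}, {"x": -0.039, "y": -0.057, "z": -0.005, "wx": 0, "wy": 0, "wz": -0.027, "fingers": 1}, {"x": -0.034, "y": -0.06, "z": -0.005, "wx": 0, "wy": 0, "wz": -0.027, "fingers": 1}, {"x": -0.028, "y": -0.063, "z": -0.005, "wx": 0, "wy": 0, "wz": -0.027, "fingers": 1}, {"x": -0.023, "y": -0.065, "z": -0.005, "wx": 0, "wy": 0, "wz": -0.027, "fingers": 1}, {"x": -0.017, "y": -0.067, "z": -0.005, "wx": 0, "wy": 0, "wz": -0.027, "fingers": 1}, {"x": -0.012, "y": -0.068, "z": -0.005, "wx": 0, "wy": 0, "wz": -0.027, "fingers": 1}], "force": 30}}

```text
clock: 1.1
tool_pos: [0.4129, -0.1715, 0.2682]
eef_rot: [0.968, -0.251, -0.002, -0.0]
contact_force: [1.5, 0.0, 0.6]
opening: 0.998
```

```bash
python3 -c "
from h import *
s=st(); plan(.46,-.08,.28,-10,6)"
```

```text
t 1.1 p [ 0.4129 -0.1715  0.2682] yaw -29.1 zax [-0.0031  0.0013 -1.    ] F [1.5  0.01 0.56] M [-0.08 -0.07 -0.03] open 0.998
deg [ -0.    0.2 -19.1] d [0.0471 0.0915 0.0118]
{"x":-0.0007,"y":-0.0214,"z":-0.0025,"wx":-0.0000,"wy":0.0002,"wz":-0.0177}
{"x":0.0005,"y":-0.0214,"z":-0.0025,"wx":-0.0000,"wy":0.0002,"wz":-0.0177}
{"x":0.0017,"y":-0.0214,"z":-0.0025,"wx":-0.0000,"wy":0.0002,"wz":-0.0177}
{"x":0.0029,"y":-0.0212,"z":-0.0025,"wx":-0.0000,"wy":0.0002,"wz":-0.0177}
{"x":0.0041,"y":-0.0211,"z":-0.0025,"wx":-0.0000,"wy":0.0002,"wz":-0.0177}
{"x":0.0052,"y":-0.0208,"z":-0.0025,"wx":-0.0000,"wy":0.0002,"wz":-0.0177}
```

>>> {"op": "apply_moves", "data": {"series": [{"x": 0.015, "y": -0.022, "z": -0.003, "wx": 0, "wy": 0, "wz": -0.018, "fingers": 1}, {"x": 0.016, "y": -0.022, "z": -0.003, "wx": 0, "wy": 0, "wz": -0.018, "fingers": 1}, {"x": 0.017, "y": -0.022, "z": -0.003, "wx": 0, "wy": 0, "wz": -0.018, "fingers": 1}, {"x": 0.018, "y": -0.022, "z": -0.003, "wx": 0, "wy": 0, "wz": -0.018, "fingers": 1}, {"x": 0.019, "y": -0.022, "z": -0.003, "wx": 0, "wy": 0, "wz": -0.018, "fingers": 1}, {"x": 0.02, "y": -0.022, "z": -0.003, "wx": 0, "wy": 0, "wz": -0.018, "fingers": 1}, {"x": 0, "y": 0, "z": 0, "wx": 0, "wy": 0, "wz": 0, "fingers": 1}]}}

```text
clock: 1.98
tool_pos: [0.5311, -0.0932, 0.2814]
eef_rot: [0.997, -0.073, -0.003, -0.002]
contact_force: [-0.9, -0.5, -0.5]
opening: 1.002
```

```bash
python3 -c "
from h import *
s=st(); p,d,cm=snap('wrist'); save('w1.png',p); np.savez('w1.npz',p=p,d=d,**{k:np.array(v) for k,v in cm.items()})
plan(.489,.3235,.2,9.5,12)"
```

```text
t 1.98 p [ 0.5311 -0.0932  0.2814] yaw -8.4 zax [-0.0067  0.0037 -1.    ] F [-0.88 -0.5  -0.53] M [-0.02 -0.08 -0.  ] open 1.002
deg [ -0.2   0.5 -18. ] d [-0.0409  0.4179 -0.0812]
{"x":-0.0106,"y":-0.0424,"z":0.0086,"wx":-0.0001,"wy":0.0002,"wz":-0.0083}
{"x":-0.0095,"y":-0.0427,"z":0.0086,"wx":-0.0001,"wy":0.0002,"wz":-0.0083}
{"x":-0.0084,"y":-0.0429,"z":0.0086,"wx":-0.0001,"wy":0.0002,"wz":-0.0083}
{"x":-0.0072,"y":-0.0431,"z":0.0086,"wx":-0.0001,"wy":0.0002,"wz":-0.0083}
{"x":-0.0061,"y":-0.0433,"z":0.0085,"wx":-0.0001,"wy":0.0002,"wz":-0.0083}
{"x":-0.0050,"y":-0.0434,"z":0.0085,"wx":-0.0001,"wy":0.0002,"wz":-0.0083}
{"x":-0.0038,"y":-0.0436,"z":0.0085,"wx":-0.0001,"wy":0.0002,"wz":-0.0083}
{"x":-0.0027,"y":-0.0436,"z":0.0085,"wx":-0.0001,"wy":0.0002,"wz":-0.0083}
{"x":-0.0016,"y":-0.0437,"z":0.0085,"wx":-0.0001,"wy":0.0002,"wz":-0.0083}
{"x":-0.0004,"y":-0.0437,"z":0.0085,"wx":-0.0001,"wy":0.0002,"wz":-0.0083}
{"x":0.0007,"y":-0.0437,"z":0.0085,"wx":-0.0001,"wy":0.0002,"wz":-0.0083}
{"x":0.0018,"y":-0.0437,"z":0.0085,"wx":-0.0001,"wy":0.0002,"wz":-0.0083}
```

View pics/w1.png

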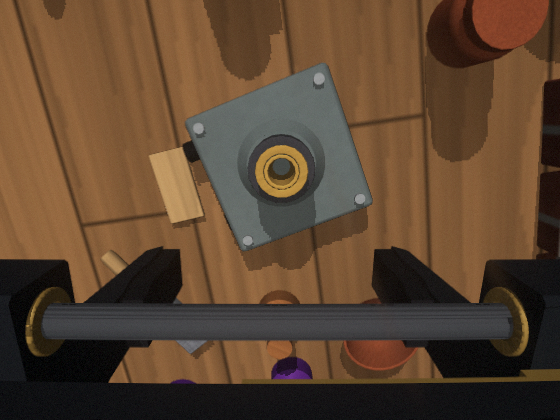

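The wrist view shows the brass sleeve at (281,171) in the middle of the spindle, with the fingers at the bottom of the picture. I fit its rim, and move on to the post.

```bash
python3 - <<'E'
from h import *
z=np.load("w1.npz"); p=z["p"]; cm={k:z[k] for k in("camera_matrix","dist_coeffs","world_from_camera")}
h=cv2.cvtColor(p,cv2.COLOR_RGB2HSV); m=((h[...,0]>15)&(h[...,0]<35)&(h[...,1]>120)&(h[...,2]>90)).astype(np.uint8); m[:100]=0;m[230:]=0;m[:,:230]=0;m[:,335:]=0
cs,hi=cv2.findContours(m,cv2.RETR_CCOMP,cv2.CHAIN_APPROX_NONE)
P=pts(cm,z["d"])
Q=P[m>0]; print("z pct",np.percentile(Q[:,2],[5,25,50,75,95]).round(4))
for c in cs:
    if len(c)>40:
        e=cv2.fitEllipse(c)
        for zz in(.093,.096):
            w=onz(cm,c.reshape(-1,2),zz); cc,r=cv2.minEnclosingCircle(w[:,:2].astype(np.float32)); print(zz,e[0],np.round(e[1],1),"enc",np.round(cc,4),round(r,4),"box",((w.min(0)+w.max(0))/2).round(4)[:2])
E
```

```text
z pct [0.0891 0.0951 0.0957 0.0963 0.0971]
0.093 (281.1222839355469, 170.9558563232422) [51.9 52.1] enc [ 0.536  -0.0791] 0.026 box [ 0.536  -0.0791]
0.096 (281.1222839355469, 170.9558563232422) [51.9 52.1] enc [ 0.536  -0.0787] 0.0258 box [ 0.536  -0.0787]
0.093 (280.9515380859375, 168.93605041503906) [22.6 28.2] enc [ 0.5361 -0.0783] 0.014 box [ 0.5361 -0.0764]
0.096 (280.9515380859375, 168.93605041503906) [22.6 28.2] enc [ 0.5362 -0.0779] 0.0139 box [ 0.5361 -0.0759]
```

>>> {"op": "apply_moves", "data": {"series": [{"x": -0.011, "y": -0.042, "z": 0.0, "wx": 0, "wy": 0, "wz": -0.008, "fingers": 1}, {"x": -0.01, "y": -0.043, "z": 0.0, "wx": 0, "wy": 0, "wz": -0.008, "fingers": 1}, {"x": -0.008, "y": -0.043, "z": 0.008, "wx": 0, "wy": 0, "wz": -0.008, "fingers": 1}, {"x": -0.007, "y": -0.043, "z": 0.008, "wx": 0, "wy": 0, "wz": -0.008, "fingers": 1}, {"x": -0.006, "y": -0.043, "z": 0.008, "wx": 0, "wy": 0, "wz": -0.008, "fingers": 1}, {"x": -0.005, "y": -0.043, "z": 0.008, "wx": 0, "wy": 0, "wz": -0.008, "fingers": 1}, {"x": -0.004, "y": -0.043, "z": 0.008, "wx": 0, "wy": 0, "wz": -0.008, "fingers": 1}, {"x": 0, "y": 0, "z": 0, "wx": 0, "wy": 0, "wz": 0, "fingers": 1}]}}

```text
clock: 3.02
tool_pos: [0.4998, 0.1412, 0.2456]
eef_rot: [1.0, 0.005, -0.009, 0.005]
contact_force: [-0.2, -0.5, -0.0]
opening: 0.997
```

```bash
python3 -c "
from h import *
s=st(); p,d,cm=snap('wrist'); save('w2.png',p); np.savez('w2.npz',p=p,d=d,**{k:np.array(v) for k,v in cm.items()})
plan(.489,.3235,.2,9.5,6)"
```

```text
t 3.02 p [0.4998 0.1412 0.2456] yaw 0.6 zax [-0.0183 -0.0091 -0.9998] F [-0.17 -0.54 -0.02] M [ 0.02 -0.1  -0.03] open 0.997
deg [ 0.5  1.1 -9.1] d [-0.0112  0.1846 -0.0456]
{"x":-0.0019,"y":-0.0386,"z":0.0091,"wx":0.0005,"wy":0.0010,"wz":-0.0084}
{"x":-0.0009,"y":-0.0386,"z":0.0092,"wx":0.0005,"wy":0.0010,"wz":-0.0084}
{"x":0.0001,"y":-0.0386,"z":0.0092,"wx":0.0005,"wy":0.0010,"wz":-0.0084}
{"x":0.0011,"y":-0.0386,"z":0.0093,"wx":0.0005,"wy":0.0010,"wz":-0.0084}
{"x":0.0021,"y":-0.0385,"z":0.0094,"wx":0.0005,"wy":0.0010,"wz":-0.0084}
{"x":0.0031,"y":-0.0384,"z":0.0094,"wx":0.0005,"wy":0.0010,"wz":-0.0084}
```

View pics/w2.png

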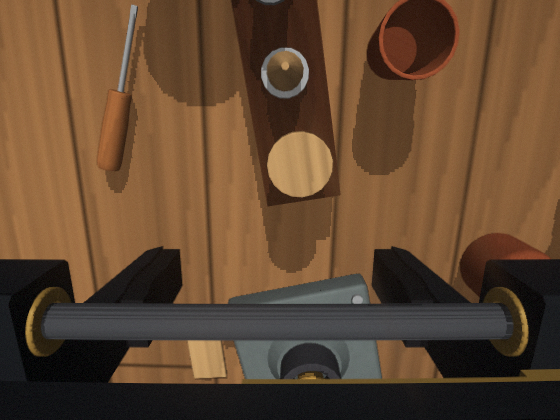

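Wrist view: disc (300,165) and cone (286,72), with the flat post next beyond the top edge. The sleeve rim fit gives (0.536,-0.079,0.0957) with the right radius of 26 mm.

>>> {"op": "apply_moves", "data": {"series": [{"x": -0.003, "y": -0.039, "z": 0.004, "wx": 0, "wy": 0.001, "wz": -0.012, "fingers": 1}, {"x": -0.002, "y": -0.039, "z": 0.004, "wx": 0.001, "wy": 0.001, "wz": -0.012, "fingers": 1}, {"x": -0.0, "y": -0.039, "z": 0.004, "wx": 0.001, "wy": 0.002, "wz": -0.012, "fingers": 1}, {"x": 0.001, "y": -0.039, "z": 0.004, "wx": 0.001, "wy": 0.002, "wz": -0.012, "fingers": 1}, {"x": 0, "y": 0, "z": 0, "wx": 0, "wy": 0, "wz": 0, "fingers": 1}]}}

```text
clock: 3.7
tool_pos: [0.4921, 0.2513, 0.2306]
eef_rot: [0.998, 0.07, -0.0, 0.006]
contact_force: [-0.3, -0.3, -0.4]
opening: 1.002
```

```bash
cat > mpost.py <<'E'
from h import *
from scipy.optimize import least_squares
def fit(n,c,r,zlo,zhi):
    s=st(); p,d,cm=snap(n); P=pts(cm,d)
    m=(np.hypot(P[...,0]-c[0],P[...,1]-c[1])<r)&(P[...,2]>zlo)&(P[...,2]<zhi)&(d>0)
    Q=P[m]; v,u=np.nonzero(m); zz=np.percentile(Q[:,2],60)
    top=(abs(P[...,2]-zz)<.004)&m
    cc,_=cv2.findContours(top.astype(np.uint8),cv2.RETR_EXTERNAL,cv2.CHAIN_APPROX_NONE); cc=max(cc,key=len)
    w=onz(cm,cc.reshape(-1,2),zz); e,rr=cv2.minEnclosingCircle(w[:,:2].astype(np.float32))
    print("top z",zz.round(4),"pix",u.mean().round(),v.mean().round(),len(Q),"enc",np.round(e,4),round(rr,4),"mean",P[top].mean(0).round(4)); return p,d,cm,P
E
python3 - <<'E'
from mpost import *
p,d,cm,P=fit("wrist",(.489,.3235),.03,.09,.12)
plan(.489,.3235,.15,9.5,4)
E
```

```text
t 3.7 p [0.4921 0.2513 0.2306] yaw 8.0 zax [ 1.000e-04 -1.150e-02 -9.999e-01] F [-0.33 -0.27 -0.36] M [-0.01 -0.08  0.01] open 1.002
top z 0.1059 pix 286.0 107.0 1421 enc [0.4885 0.3228] 0.0159 mean [0.4883 0.323  0.1057]
deg [ 0.8  0.1 -1.6] d [-0.0037  0.0745 -0.0805]
{"x":0.0021,"y":-0.0236,"z":0.0248,"wx":0.0011,"wy":0.0002,"wz":-0.0022}
{"x":0.0022,"y":-0.0235,"z":0.0249,"wx":0.0011,"wy":0.0002,"wz":-0.0022}
{"x":0.0024,"y":-0.0234,"z":0.0250,"wx":0.0011,"wy":0.0002,"wz":-0.0022}
{"x":0.0026,"y":-0.0233,"z":0.0251,"wx":0.0011,"wy":0.0002,"wz":-0.0022}
```

>>> {"op": "apply_moves", "data": {"series": [{"x": 0.002, "y": -0.024, "z": 0.02, "wx": 0.001, "wy": 0, "wz": -0.002, "fingers": 1}, {"x": 0.002, "y": -0.024, "z": 0.02, "wx": 0.001, "wy": 0, "wz": -0.002, "fingers": 1}, {"x": 0.002, "y": -0.024, "z": 0.02, "wx": 0.001, "wy": 0, "wz": -0.002, "fingers": 1}, {"x": 0.002, "y": -0.022, "z": 0.02, "wx": 0.001, "wy": 0, "wz": -0.002, "fingers": 1}, {"x": 0, "y": 0, "z": 0, "wx": 0, "wy": 0, "wz": 0, "fingers": 1}]}}

```text
clock: 4.38
tool_pos: [0.4887, 0.3242, 0.1596]
eef_rot: [0.997, 0.079, -0.002, 0.002]
contact_force: [1.0, -0.3, 0.7]
opening: 1.001
```

```bash
python3 -c "
from h import *
s=st(); plan(.4885,.3229,.068,9.5,5)"
```

```text
t 4.38 p [0.4887 0.3242 0.1596] yaw 9.1 zax [-0.0034 -0.0046 -1.    ] F [ 1.   -0.29  0.73] M [-0.06 -0.07 -0.02] open 1.001
deg [ 0.2  0.2 -0.4] d [-0.0002 -0.0013 -0.0916]
{"x":-0.0000,"y":0.0002,"z":0.0229,"wx":0.0003,"wy":0.0003,"wz":-0.0005}
{"x":-0.0000,"y":0.0003,"z":0.0229,"wx":0.0003,"wy":0.0003,"wz":-0.0005}
{"x":-0.0001,"y":0.0003,"z":0.0229,"wx":0.0003,"wy":0.0003,"wz":-0.0005}
{"x":-0.0001,"y":0.0003,"z":0.0229,"wx":0.0003,"wy":0.0003,"wz":-0.0005}
{"x":-0.0001,"y":0.0003,"z":0.0229,"wx":0.0003,"wy":0.0003,"wz":-0.0005}
```

>>> {"op": "apply_moves", "data": {"series": [{"x": 0, "y": 0.0005, "z": 0.023, "wx": 0.0003, "wy": 0.0003, "wz": 0, "fingers": 1}, {"x": 0, "y": 0.0005, "z": 0.023, "wx": 0.0003, "wy": 0.0003, "wz": 0, "fingers": 1}, {"x": 0, "y": 0.0003, "z": 0.023, "wx": 0.0003, "wy": 0.0003, "wz": 0, "fingers": 1}, {"x": 0, "y": 0, "z": 0.023, "wx": 0.0003, "wy": 0.0003, "wz": 0, "fingers": 1}, {"x": 0, "y": 0, "z": 0.02, "wx": 0.0003, "wy": 0.0003, "wz": 0, "fingers": 1}, {"x": 0, "y": 0, "z": 0, "wx": 0, "wy": 0, "wz": 0, "fingers": 1}]}}

```text
clock: 5.12
tool_pos: [0.491, 0.322, 0.0684]
eef_rot: [0.997, 0.078, 0.002, 0.0]
contact_force: [-0.1, 0.8, 0.0]
opening: 1.0
```

```bash
python3 -c "
from h import *
s=st(); plan(.4885,.3229,.068,9.5,2)"
```

```text
t 5.12 p [0.491  0.322  0.0684] yaw 9.0 zax [ 4.3e-03 -3.0e-04 -1.0e+00] F [-0.14  0.77  0.04] M [-0.05 -0.09  0.01] open 1.0
deg [ 0.1 -0.2 -0.5] d [-0.0025  0.0009 -0.0004]
{"x":-0.0014,"y":-0.0008,"z":0.0002,"wx":0.0002,"wy":-0.0007,"wz":-0.0015}
{"x":-0.0014,"y":-0.0008,"z":0.0003,"wx":0.0002,"wy":-0.0007,"wz":-0.0015}
```

>>> {"op": "apply_moves", "data": {"series": [{"x": -0.0028, "y": -0.0012, "z": 0, "wx": 0.0003, "wy": -0.0014, "wz": -0.002, "fingers": 1}, {"x": 0, "y": 0, "z": 0, "wx": 0, "wy": 0, "wz": 0, "fingers": -0.3}, {"x": 0, "y": 0, "z": 0, "wx": 0, "wy": 0, "wz": 0, "fingers": -1}, {"x": 0, "y": 0, "z": 0, "wx": 0, "wy": 0, "wz": 0, "fingers": -1}, {"x": 0, "y": 0, "z": 0, "wx": 0, "wy": 0, "wz": 0, "fingers": -1}, {"x": 0, "y": 0, "z": 0, "wx": 0, "wy": 0, "wz": 0, "fingers": -1}], "force": 30}}

```text
clock: 5.88
tool_pos: [0.4898, 0.3235, 0.0707]
eef_rot: [0.997, 0.081, 0.001, -0.001]
contact_force: [0.8, -0.8, -0.5]
opening: 0.457
```

```bash
python3 -c "
from h import *
s=st()"
```

```text
t 5.88 p [0.4898 0.3235 0.0707] yaw 9.3 zax [ 0.0027  0.0023 -1.    ] F [ 0.83 -0.82 -0.53] M [-0.05 -0.05  0.03] open 0.457
```

>>> {"op": "apply_moves", "data": {"series": [{"x": 0, "y": 0, "z": 0, "wx": 0, "wy": 0, "wz": 0, "fingers": -1}, {"x": 0, "y": 0, "z": 0, "wx": 0, "wy": 0, "wz": 0, "fingers": -1}, {"x": 0, "y": 0, "z": 0, "wx": 0, "wy": 0, "wz": 0, "fingers": -1}], "force": 30}}

```text
clock: 6.25
tool_pos: [0.4894, 0.3235, 0.0707]
eef_rot: [0.997, 0.081, 0.001, -0.001]
contact_force: [0.3, 0.0, 0.2]
opening: 0.351
```

```bash
python3 -c "
from h import *
s=st();s=st()"
```

```text
t 6.25 p [0.4894 0.3235 0.0707] yaw 9.3 zax [ 0.0022  0.002  -1.    ] F [0.25 0.01 0.2 ] M [-0.02  0.01 -0.01] open 0.351
t 6.25 p [0.4894 0.3235 0.0707] yaw 9.3 zax [ 0.0022  0.002  -1.    ] F [0.25 0.01 0.2 ] M [-0.02  0.01 -0.01] open 0.351
```

>>> {"op": "apply_moves", "data": {"series": [{"x": 0, "y": 0, "z": -0.01, "wx": 0, "wy": 0, "wz": 0, "fingers": -1}, {"x": 0, "y": 0, "z": -0.025, "wx": 0, "wy": 0, "wz": 0, "fingers": -1}, {"x": 0, "y": 0, "z": -0.04, "wx": 0, "wy": 0, "wz": 0, "fingers": -1}, {"x": 0, "y": 0, "z": -0.04, "wx": 0, "wy": 0, "wz": 0, "fingers": -1}, {"x": 0, "y": 0, "z": -0.04, "wx": 0, "wy": 0, "wz": 0, "fingers": -1}, {"x": 0, "y": 0, "z": -0.01, "wx": 0, "wy": 0, "wz": 0, "fingers": -1}, {"x": 0, "y": 0, "z": 0, "wx": 0, "wy": 0, "wz": 0, "fingers": -1}], "force": 30}}

```text
clock: 7.12
tool_pos: [0.4872, 0.3204, 0.2046]
eef_rot: [0.997, 0.082, -0.002, 0.002]
contact_force: [0.1, -0.5, -3.5]
opening: 0.35
```

```bash
python3 -c "
from h import *
s=st(); plan(.536,-.0788,.195,-5,14)"
```

```text
t 7.12 p [0.4872 0.3204 0.2046] yaw 9.4 zax [-0.0039 -0.0039 -1.    ] F [ 0.09 -0.52 -3.51] M [-0.03 -0.04 -0.03] open 0.35
deg [ 0.2  0.2 14.4] d [ 0.0488 -0.3992 -0.0096]
{"x":-0.0015,"y":0.0359,"z":0.0010,"wx":0.0001,"wy":0.0001,"wz":0.0057}
{"x":-0.0008,"y":0.0359,"z":0.0010,"wx":0.0001,"wy":0.0001,"wz":0.0057}
{"x":-0.0002,"y":0.0359,"z":0.0010,"wx":0.0001,"wy":0.0001,"wz":0.0057}
{"x":0.0004,"y":0.0359,"z":0.0009,"wx":0.0001,"wy":0.0001,"wz":0.0057}
{"x":0.0011,"y":0.0359,"z":0.0009,"wx":0.0001,"wy":0.0001,"wz":0.0057}
{"x":0.0017,"y":0.0359,"z":0.0009,"wx":0.0001,"wy":0.0001,"wz":0.0057}
{"x":0.0024,"y":0.0358,"z":0.0009,"wx":0.0001,"wy":0.0001,"wz":0.0057}
{"x":0.0030,"y":0.0358,"z":0.0009,"wx":0.0001,"wy":0.0001,"wz":0.0057}
{"x":0.0036,"y":0.0357,"z":0.0009,"wx":0.0001,"wy":0.0001,"wz":0.0057}
{"x":0.0043,"y":0.0357,"z":0.0009,"wx":0.0001,"wy":0.0001,"wz":0.0057}
{"x":0.0049,"y":0.0356,"z":0.0009,"wx":0.0001,"wy":0.0001,"wz":0.0057}
{"x":0.0056,"y":0.0355,"z":0.0009,"wx":0.0001,"wy":0.0001,"wz":0.0057}
{"x":0.0062,"y":0.0354,"z":0.0009,"wx":0.0001,"wy":0.0001,"wz":0.0057}
{"x":0.0068,"y":0.0353,"z":0.0009,"wx":0.0001,"wy":0.0001,"wz":0.0057}
```

>>> {"op": "apply_moves", "data": {"series": [{"x": -0.002, "y": 0.036, "z": 0, "wx": 0, "wy": 0, "wz": 0.006, "fingers": -1}, {"x": -0.001, "y": 0.036, "z": 0, "wx": 0, "wy": 0, "wz": 0.006, "fingers": -1}, {"x": 0, "y": 0.036, "z": 0, "wx": 0, "wy": 0, "wz": 0.006, "fingers": -1}, {"x": 0, "y": 0.036, "z": 0, "wx": 0, "wy": 0, "wz": 0.006, "fingers": -1}, {"x": 0.001, "y": 0.036, "z": 0, "wx": 0, "wy": 0, "wz": 0.006, "fingers": -1}, {"x": 0.002, "y": 0.036, "z": 0, "wx": 0, "wy": 0, "wz": 0.006, "fingers": -1}, {"x": 0.002, "y": 0.036, "z": 0, "wx": 0, "wy": 0, "wz": 0.006, "fingers": -1}, {"x": 0.003, "y": 0.036, "z": 0, "wx": 0, "wy": 0, "wz": 0.006, "fingers": -1}], "force": 30}}

```text
clock: 8.12
tool_pos: [0.507, 0.0839, 0.1936]
eef_rot: [1.0, 0.007, -0.012, 0.005]
contact_force: [0.4, 0.2, -4.0]
opening: 0.359
```

>>> {"op": "apply_moves", "data": {"series": [{"x": 0.004, "y": 0.036, "z": 0, "wx": 0, "wy": 0, "wz": 0.006, "fingers": -1}, {"x": 0.004, "y": 0.036, "z": 0, "wx": 0, "wy": 0, "wz": 0.006, "fingers": -1}, {"x": 0.005, "y": 0.036, "z": 0, "wx": 0, "wy": 0, "wz": 0.006, "fingers": -1}, {"x": 0.006, "y": 0.03, "z": 0, "wx": 0, "wy": 0, "wz": 0.006, "fingers": -1}, {"x": 0.006, "y": 0.025, "z": 0, "wx": 0, "wy": 0, "wz": 0.006, "fingers": -1}, {"x": 0, "y": 0, "z": 0, "wx": 0, "wy": 0, "wz": 0, "fingers": -1}], "force": 30}}

```text
clock: 8.88
tool_pos: [0.5194, -0.0554, 0.1863]
eef_rot: [0.999, -0.043, -0.02, 0.007]
contact_force: [0.3, 0.7, -3.3]
opening: 0.358
```

```bash
python3 -c "
from h import *
s=st(); p,d,cm=snap('wrist'); save('w3.png',p); np.savez('w3.npz',p=p,d=d,**{k:np.array(v) for k,v in cm.items()})
plan(.536,-.0788,.185,-5,2)"
```

```text
t 8.88 p [ 0.5194 -0.0554  0.1863] yaw -5.0 zax [-0.0398 -0.0123 -0.9991] F [ 0.25  0.74 -3.35] M [-0.   -0.15  0.01] open 0.358
deg [0.8 2.2 0.1] d [ 0.0167 -0.025  -0.0014]
{"x":0.0118,"y":0.0147,"z":0.0007,"wx":0.0023,"wy":0.0061,"wz":0.0004}
{"x":0.0118,"y":0.0147,"z":0.0008,"wx":0.0023,"wy":0.0061,"wz":0.0004}
```

View pics/w3.png

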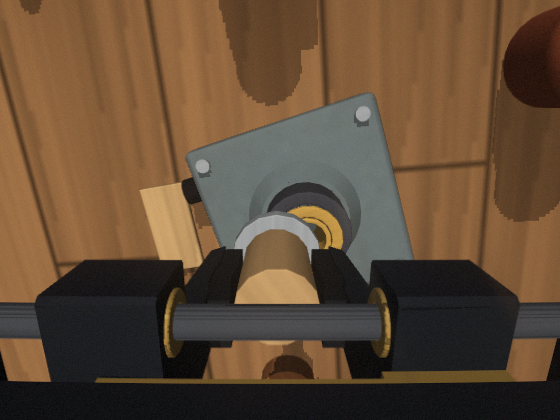

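Wrist view: the post is held upright with its collar at (277,235), and the sleeve is behind it at (315,232). I check how the post sits in the grip and correct the pose.

```bash
cat > held.py <<'E'
from h import *
from scipy.optimize import least_squares
def held(f,tp,rot):
    z=np.load(f); cm={k:z[k] for k in("camera_matrix","dist_coeffs","world_from_camera")}; P=pts(cm,z["d"])
    h=cv2.cvtColor(z["p"],cv2.COLOR_RGB2HSV)
    T=R.from_quat(rot).inv().apply((P-np.array(tp)).reshape(-1,3)).reshape(P.shape)
    for lo,hi,rad in((-.030,-.015,.016),(-.015,0,.016),(-.0,.010,.016),(.013,.02,.022)):
        m=(abs(T[...,0])<.03)&(T[...,1]<.01)&(T[...,1]>-.03)&(T[...,2]>lo)&(T[...,2]<hi)&(h[...,2]>70)
        Q=T[m]
        if len(Q)<20: continue
        f=least_squares(lambda t:np.hypot(Q[:,0]-t[0],Q[:,1]-t[1])-rad,[0,0],loss="soft_l1",f_scale=.001)
        print(lo,hi,len(Q),f.x.round(4),"xr",np.percentile(Q[:,0],[1,99]).round(4),"rms",np.median(abs(f.fun)).round(4))
E
python3 - <<'E'
from held import *
s=get_state(); held("w3.npz",s["tool_pos"],s["eef_rot"])
E
```

```text
-0.03 -0.015 1034 [-0.      0.0026] xr [-0.014   0.0138] rms 0.0002
-0.015 0 762 [-0.      0.0026] xr [-0.0149  0.0142] rms 0.0002
-0.0 0.01 375 [-0.0001  0.0027] xr [-0.0143  0.0146] rms 0.0001
0.013 0.02 681 [-0.0005  0.0042] xr [-0.0203  0.0199] rms 0.0014
```

>>> {"op": "apply_moves", "data": {"series": [{"x": 0.012, "y": 0.015, "z": -0.003, "wx": 0.0025, "wy": 0.006, "wz": 0, "fingers": -1}, {"x": 0.01, "y": 0.014, "z": 0, "wx": 0.0025, "wy": 0.006, "wz": 0, "fingers": -1}, {"x": 0, "y": 0, "z": 0, "wx": 0, "wy": 0, "wz": 0, "fingers": -1}], "force": 30}}

```text
clock: 9.3
tool_pos: [0.5363, -0.0774, 0.1887]
eef_rot: [0.999, -0.04, 0.001, -0.002]
contact_force: [-0.7, 1.1, -3.6]
opening: 0.349
```

```bash
python3 -c "
from h import *
s=st(); plan(.536,-.0788,.170,-5,2)"
```

```text
t 9.3 p [ 0.5363 -0.0774  0.1887] yaw -4.6 zax [ 0.0022  0.0035 -1.    ] F [-0.72  1.08 -3.62] M [-0.   -0.05 -0.  ] open 0.349
deg [-0.2 -0.1  0.4] d [-0.0003 -0.0014 -0.0187]
{"x":-0.0001,"y":0.0009,"z":0.0117,"wx":-0.0006,"wy":-0.0003,"wz":0.0011}
{"x":-0.0001,"y":0.0009,"z":0.0117,"wx":-0.0006,"wy":-0.0003,"wz":0.0011}
```

>>> {"op": "apply_moves", "data": {"series": [{"x": 0, "y": -0.0015, "z": 0.012, "wx": -0.0006, "wy": -0.0003, "wz": 0, "fingers": -1}, {"x": 0, "y": 0, "z": 0.012, "wx": -0.0006, "wy": -0.0003, "wz": 0, "fingers": -1}, {"x": 0, "y": 0, "z": 0.008, "wx": 0, "wy": 0, "wz": 0, "fingers": -1}, {"x": 0, "y": 0, "z": 0.008, "wx": 0, "wy": 0, "wz": 0, "fingers": -1}, {"x": 0, "y": 0, "z": 0, "wx": 0, "wy": 0, "wz": 0, "fingers": -1}], "force": 30}}

```text
clock: 9.93
tool_pos: [0.5359, -0.0746, 0.1539]
eef_rot: [0.999, -0.039, -0.001, -0.0]
contact_force: [0.2, -1.3, -3.5]
opening: 0.357
```

```bash
python3 -c "
from h import *
from held import *
s=st(); p,d,cm=snap('wrist'); np.savez('w4.npz',p=p,d=d,**{k:np.array(v) for k,v in cm.items()}); held('w4.npz',s['tool_pos'],s['eef_rot'])
s=st();plan(.5362,-.0765,.140,-5,2)"
```

```text
t 9.93 p [ 0.5359 -0.0746  0.1539] yaw -4.5 zax [-1.4e-03  5.0e-04 -1.0e+00] F [ 0.22 -1.34 -3.52] M [-0.23 -0.06 -0.01] open 0.357
-0.03 -0.015 1010 [-0.0003  0.0009] xr [-0.0142  0.0135] rms 0.0002
-0.015 0 762 [-0.0003  0.0011] xr [-0.0145  0.0138] rms 0.0002
-0.0 0.01 361 [-0.0003  0.0012] xr [-0.0146  0.0138] rms 0.0002
0.013 0.02 598 [-0.0005  0.0025] xr [-0.0202  0.0192] rms 0.0012
t 9.97 p [ 0.536  -0.0745  0.1542] yaw -4.5 zax [-1.2e-03  5.0e-04 -1.0e+00] F [-0.27 -0.8  -3.57] M [-0.21 -0.05  0.03] open 0.353
deg [-0.   0.1  0.5] d [ 0.0002 -0.002  -0.0142]
{"x":0.0002,"y":0.0012,"z":0.0089,"wx":-0.0001,"wy":0.0002,"wz":0.0014}
{"x":0.0002,"y":0.0012,"z":0.0089,"wx":-0.0001,"wy":0.0002,"wz":0.0014}
```

Lateral force −1 N in y and moment −0.2: the shank touches the +y wall already. I ease it toward −y.

>>> {"op": "apply_moves", "data": {"series": [{"x": 0, "y": 0.0028, "z": 0, "wx": 0, "wy": 0, "wz": 0, "fingers": -1}, {"x": 0, "y": 0, "z": 0.005, "wx": 0, "wy": 0, "wz": 0, "fingers": -1}, {"x": 0, "y": 0, "z": 0.005, "wx": 0, "wy": 0, "wz": 0, "fingers": -1}, {"x": 0, "y": 0, "z": 0, "wx": 0, "wy": 0, "wz": 0, "fingers": -1}], "force": 30}}

```text
clock: 10.48
tool_pos: [0.5361, -0.0767, 0.1462]
eef_rot: [0.999, -0.039, -0.0, -0.001]
contact_force: [-0.1, -0.1, -3.5]
opening: 0.353
```

```bash
python3 -c "
from h import *
s=st()"
```

```text
t 10.47 p [ 0.5361 -0.0767  0.1462] yaw -4.5 zax [-0.     0.001 -1.   ] F [-0.14 -0.12 -3.55] M [-0.06 -0.07 -0.02] open 0.353
```

>>> {"op": "apply_moves", "data": {"series": [{"x": 0, "y": 0, "z": 0.005, "wx": 0, "wy": 0, "wz": 0, "fingers": -1}, {"x": 0, "y": 0, "z": 0.005, "wx": 0, "wy": 0, "wz": 0, "fingers": -1}, {"x": 0, "y": 0, "z": 0, "wx": 0, "wy": 0, "wz": 0, "fingers": -1}], "force": 30}}

```text
clock: 10.85
tool_pos: [0.5362, -0.0767, 0.1376]
eef_rot: [0.999, -0.039, 0.0, -0.0]
contact_force: [-1.0, -0.7, -3.3]
opening: 0.354
```

```bash
python3 -c "
from h import *
s=st()"
```

```text
t 10.85 p [ 0.5362 -0.0767  0.1376] yaw -4.5 zax [ 1.e-04  9.e-04 -1.e+00] F [-1.02 -0.73 -3.28] M [-0.09 -0.06  0.  ] open 0.354
```

>>> {"op": "apply_moves", "data": {"series": [{"x": 0, "y": 0.0004, "z": 0.003, "wx": 0, "wy": 0, "wz": 0, "fingers": -1}, {"x": 0, "y": 0, "z": 0.003, "wx": 0, "wy": 0, "wz": 0, "fingers": -1}, {"x": 0, "y": 0, "z": 0, "wx": 0, "wy": 0, "wz": 0, "fingers": -1}], "force": 30}}

```text
clock: 11.22
tool_pos: [0.5364, -0.0771, 0.1325]
eef_rot: [0.999, -0.039, 0.0, -0.0]
contact_force: [-0.1, 0.3, -4.0]
opening: 0.356
```

```bash
python3 -c "
from h import *
s=st()"
```

```text
t 11.22 p [ 0.5364 -0.0771  0.1325] yaw -4.5 zax [ 4.e-04  8.e-04 -1.e+00] F [-0.1   0.3  -4.04] M [-0.09 -0.02 -0.03] open 0.356
```

>>> {"op": "apply_moves", "data": {"series": [{"x": 0, "y": 0, "z": 0.0025, "wx": 0, "wy": 0, "wz": 0, "fingers": -1}, {"x": 0, "y": 0, "z": 0.0025, "wx": 0, "wy": 0, "wz": 0, "fingers": -1}, {"x": 0, "y": 0, "z": 0, "wx": 0, "wy": 0, "wz": 0, "fingers": -1}], "force": 30}}

```text
clock: 11.6
tool_pos: [0.5365, -0.0774, 0.1284]
eef_rot: [0.999, -0.039, 0.0, -0.0]
contact_force: [0.8, 0.2, -4.0]
opening: 0.355
```

```bash
python3 -c "
from h import *
s=st()"
```

```text
t 11.6 p [ 0.5365 -0.0774  0.1284] yaw -4.5 zax [ 8.e-04  4.e-04 -1.e+00] F [ 0.84  0.17 -3.98] M [-0.14 -0.13 -0.05] open 0.355
```

>>> {"op": "apply_moves", "data": {"series": [{"x": 0, "y": 0.0003, "z": 0.002, "wx": 0, "wy": 0, "wz": 0, "fingers": -1}, {"x": 0, "y": 0, "z": 0.0015, "wx": 0, "wy": 0, "wz": 0, "fingers": -1}, {"x": 0, "y": 0, "z": 0, "wx": 0, "wy": 0, "wz": 0, "fingers": -1}], "force": 30}}

```text
clock: 11.98
tool_pos: [0.5365, -0.0778, 0.1254]
eef_rot: [0.999, -0.039, 0.0, -0.0]
contact_force: [-0.4, -0.9, -3.6]
opening: 0.356
```

```bash
python3 -c "
from h import *
s=st()"
```

```text
t 11.97 p [ 0.5365 -0.0778  0.1254] yaw -4.5 zax [ 7.e-04  3.e-04 -1.e+00] F [-0.39 -0.92 -3.64] M [-0.15 -0.1  -0.05] open 0.356
```

>>> {"op": "apply_moves", "data": {"series": [{"x": 0, "y": 0.0002, "z": 0.0018, "wx": 0, "wy": 0, "wz": 0, "fingers": -1}, {"x": 0, "y": 0, "z": 0, "wx": 0, "wy": 0, "wz": 0, "fingers": -1}], "force": 30}}

```text
clock: 12.22
tool_pos: [0.5365, -0.0779, 0.1239]
eef_rot: [0.999, -0.039, 0.0, -0.0]
contact_force: [0.1, 0.1, -3.8]
opening: 0.353
```

```bash
python3 -c "
from h import *
s=st()"
```

```text
t 12.22 p [ 0.5365 -0.0779  0.1239] yaw -4.5 zax [ 7.e-04  3.e-04 -1.e+00] F [ 0.11  0.07 -3.8 ] M [-0.2  -0.1   0.01] open 0.353
```

Now I open the fingers; the post stands in the taper.

>>> {"op": "apply_moves", "data": {"series": [{"x": 0, "y": 0, "z": 0, "wx": 0, "wy": 0, "wz": 0, "fingers": 0.3}, {"x": 0, "y": 0, "z": 0, "wx": 0, "wy": 0, "wz": 0, "fingers": 0.3}, {"x": 0, "y": 0, "z": 0, "wx": 0, "wy": 0, "wz": 0, "fingers": 0.3}, {"x": 0, "y": 0, "z": 0, "wx": 0, "wy": 0, "wz": 0, "fingers": 0.3}, {"x": 0, "y": 0, "z": 0, "wx": 0, "wy": 0, "wz": 0, "fingers": 0.3}, {"x": 0, "y": 0, "z": 0, "wx": 0, "wy": 0, "wz": 0, "fingers": 0.3}], "force": 30}}

```text
clock: 12.98
tool_pos: [0.5378, -0.077, 0.1251]
eef_rot: [0.999, -0.039, 0.002, -0.001]
contact_force: [-0.4, 0.8, -0.4]
opening: 0.652
```

```bash
python3 -c "
from h import *
from held import *
s=st(); p,d,cm=snap('wrist'); save('w5.png',p);np.savez('w5.npz',p=p,d=d,**{k:np.array(v) for k,v in cm.items()}); held('w5.npz',s['tool_pos'],s['eef_rot'])
P=pts(cm,d); T=P
m=(np.hypot(P[...,0]-.536,P[...,1]+.079)<.012)&(P[...,2]>.13); print(len(P[m]),np.percentile(P[m][:,2],[50,90,98]).round(4))
m=(np.hypot(P[...,0]-.536,P[...,1]+.079)<.025)&(P[...,2]>.09)&(P[...,2]<.125); print(np.percentile(P[m][:,2],[5,25,50,75,95]).round(4))
"
```

```text
t 12.97 p [ 0.5378 -0.077   0.1251] yaw -4.5 zax [ 0.0039  0.0013 -1.    ] F [-0.41  0.83 -0.36] M [-0.03 -0.04 -0.02] open 0.652
-0.03 -0.015 1069 [-0.0015  0.0024] xr [-0.0156  0.0127] rms 0.0002
-0.015 0 785 [-0.0015  0.0025] xr [-0.0157  0.0128] rms 0.0002
-0.0 0.01 407 [-0.0016  0.0025] xr [-0.0158  0.0126] rms 0.0002
0.013 0.02 1909 [-0.0017  0.0059] xr [-0.0225  0.0191] rms 0.002
1194 [0.1579 0.1586 0.159 ]
[0.0952 0.0964 0.1099 0.1107 0.1206]
```

View pics/w5.png

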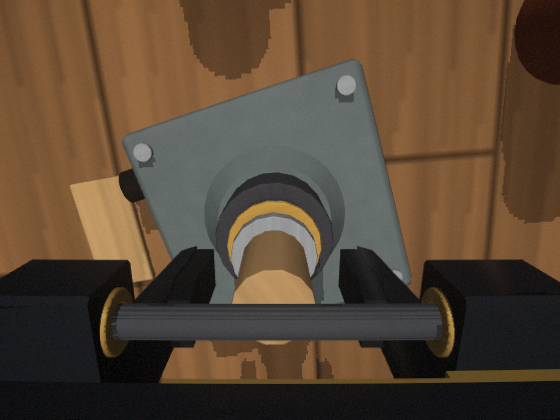

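The post is seated upright, with its collar top at z 0.1105 and flat top at 0.158. The flange is still at 0.0957, so the sleeve is not driven. The picture shows the collar at (275,250) in the brass ring with the fingers clear. Next is the pounder.

>>> {"op": "apply_moves", "data": {"series": [{"x": 0, "y": 0, "z": -0.02, "wx": 0, "wy": 0, "wz": 0, "fingers": 0.3}, {"x": 0, "y": 0, "z": -0.04, "wx": 0, "wy": 0, "wz": 0, "fingers": 0.3}, {"x": 0, "y": 0, "z": -0.05, "wx": 0, "wy": 0, "wz": 0, "fingers": 0.3}, {"x": 0, "y": 0.01, "z": -0.04, "wx": 0, "wy": 0, "wz": 0, "fingers": 0.3}, {"x": 0, "y": 0.04, "z": 0, "wx": 0, "wy": 0, "wz": 0, "fingers": 0.3}, {"x": -0.01, "y": 0.05, "z": 0, "wx": 0, "wy": 0, "wz": 0, "fingers": 0.3}, {"x": -0.01, "y": 0.05, "z": 0, "wx": 0, "wy": 0, "wz": 0, "fingers": 0.3}, {"x": 0, "y": 0.03, "z": 0, "wx": 0, "wy": 0, "wz": 0, "fingers": 0.3}]}}

```text
clock: 14.02
tool_pos: [0.5115, -0.22, 0.2574]
eef_rot: [0.999, -0.035, 0.006, -0.001]
contact_force: [0.8, 0.1, -0.1]
opening: 0.647
```

```bash
python3 -c "
from h import *
s=st(); plan(.504,-.28,.19,-5,4)"
```

```text
t 14.03 p [ 0.5115 -0.22    0.2574] yaw -4.1 zax [ 0.0119  0.0014 -0.9999] F [ 0.77  0.07 -0.07] M [-0.02 -0.08  0.01] open 0.647
deg [-0.1 -0.7  1. ] d [-0.0075 -0.06   -0.0674]
{"x":-0.0013,"y":0.0189,"z":0.0210,"wx":-0.0002,"wy":-0.0009,"wz":0.0013}
{"x":-0.0011,"y":0.0189,"z":0.0210,"wx":-0.0002,"wy":-0.0009,"wz":0.0013}
{"x":-0.0010,"y":0.0189,"z":0.0210,"wx":-0.0002,"wy":-0.0009,"wz":0.0013}
{"x":-0.0009,"y":0.0189,"z":0.0210,"wx":-0.0002,"wy":-0.0009,"wz":0.0013}
```

>>> {"op": "apply_moves", "data": {"series": [{"x": -0.001, "y": 0.019, "z": 0.021, "wx": 0, "wy": -0.001, "wz": 0.001, "fingers": 0.3}, {"x": -0.001, "y": 0.019, "z": 0.021, "wx": 0, "wy": -0.001, "wz": 0.001, "fingers": 0.3}, {"x": -0.001, "y": 0.019, "z": 0.021, "wx": 0, "wy": -0.001, "wz": 0.001, "fingers": 0.3}, {"x": -0.001, "y": 0.017, "z": 0.021, "wx": 0, "wy": -0.001, "wz": 0.001, "fingers": 0.3}, {"x": 0, "y": 0, "z": 0, "wx": 0, "wy": 0, "wz": 0, "fingers": 0.3}]}}

```text
clock: 14.65
tool_pos: [0.503, -0.2818, 0.1853]
eef_rot: [0.999, -0.042, -0.002, -0.002]
contact_force: [0.5, -0.3, 0.1]
opening: 0.655
```

```bash
python3 -c "
from mpost import *
p,d,cm,P=fit('wrist',(.504,-.28),.02,.07,.1); save('w6.png',p)
plan(.504,-.28,.052,-5,5)"
```

```text
t 14.65 p [ 0.503  -0.2818  0.1853] yaw -4.9 zax [-0.0031  0.0037 -1.    ] F [ 0.53 -0.29  0.06] M [-0.02 -0.14 -0.01] open 0.655
top z 0.0853 pix 279.0 209.0 1348 enc [ 0.5043 -0.2822] 0.0152 mean [ 0.5045 -0.2823  0.0851]
deg [-0.2  0.1  0.2] d [ 0.0002  0.0009 -0.1342]
{"x":0.0001,"y":-0.0001,"z":0.0335,"wx":-0.0002,"wy":0.0001,"wz":0.0002}
{"x":0.0001,"y":-0.0001,"z":0.0335,"wx":-0.0002,"wy":0.0001,"wz":0.0002}
{"x":0.0001,"y":-0.0001,"z":0.0335,"wx":-0.0002,"wy":0.0001,"wz":0.0002}
{"x":0.0000,"y":-0.0002,"z":0.0335,"wx":-0.0002,"wy":0.0001,"wz":0.0002}
{"x":0.0000,"y":-0.0002,"z":0.0335,"wx":-0.0002,"wy":0.0001,"wz":0.0002}
```

View pics/w6.png

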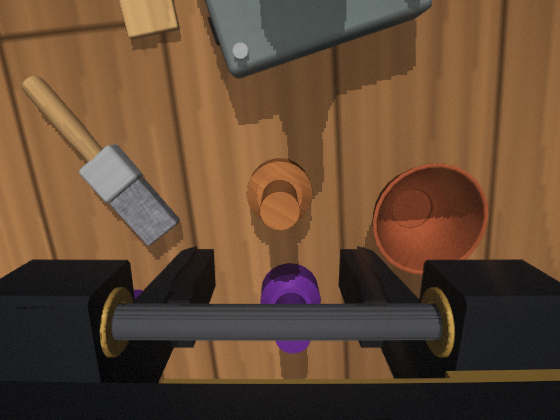

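The picture shows the wooden pounder's stem top at (279,209). The bowl (430,215) and the purple look-alike (290,300) are clear of the fingers. I go down on the stem.

>>> {"op": "apply_moves", "data": {"series": [{"x": 0.001, "y": -0.0005, "z": 0.034, "wx": -0.0003, "wy": 0, "wz": 0, "fingers": 0.3}, {"x": 0.0005, "y": 0, "z": 0.034, "wx": 0, "wy": 0, "wz": 0, "fingers": 0.3}, {"x": 0, "y": 0, "z": 0.034, "wx": 0, "wy": 0, "wz": 0, "fingers": 0.3}, {"x": 0, "y": 0, "z": 0.032, "wx": 0, "wy": 0, "wz": 0, "fingers": 0.3}, {"x": 0, "y": 0, "z": 0.025, "wx": 0, "wy": 0, "wz": 0, "fingers": 0.3}, {"x": 0, "y": 0, "z": 0, "wx": 0, "wy": 0, "wz": 0, "fingers": 0.3}]}}

```text
clock: 15.45
tool_pos: [0.5125, -0.2745, 0.0599]
eef_rot: [0.999, -0.038, 0.005, -0.002]
contact_force: [0.9, -0.0, 0.5]
opening: 0.649
```

```bash
python3 -c "
from h import *
s=st(); plan(.5043,-.2815,.053,-5,2)"
```

```text
t 15.45 p [ 0.5125 -0.2745  0.0599] yaw -4.3 zax [ 0.0104  0.0046 -0.9999] F [ 0.9  -0.05  0.52] M [-0.05 -0.08  0.03] open 0.649
deg [-0.3 -0.6  0.7] d [-0.0082 -0.007  -0.0069]
{"x":-0.0048,"y":0.0048,"z":0.0042,"wx":-0.0009,"wy":-0.0016,"wz":0.0019}
{"x":-0.0048,"y":0.0048,"z":0.0043,"wx":-0.0009,"wy":-0.0016,"wz":0.0019}
```

>>> {"op": "apply_moves", "data": {"series": [{"x": -0.005, "y": 0.005, "z": 0.004, "wx": -0.001, "wy": -0.0016, "wz": 0.002, "fingers": 0.3}, {"x": -0.005, "y": 0.005, "z": 0.004, "wx": -0.001, "wy": -0.0016, "wz": 0.002, "fingers": 0.3}, {"x": 0, "y": 0, "z": 0, "wx": 0, "wy": 0, "wz": 0, "fingers": 0.3}]}}

```text
clock: 15.82
tool_pos: [0.5053, -0.2824, 0.0557]
eef_rot: [0.999, -0.044, 0.002, 0.001]
contact_force: [0.1, 0.1, 0.9]
opening: 0.655
```

```bash
python3 -c "
from h import *
s=st(); plan(.5043,-.2815,.053,-5,1)"
```

```text
t 15.82 p [ 0.5053 -0.2824  0.0557] yaw -5.1 zax [ 0.0033 -0.0025 -1.    ] F [0.12 0.11 0.86] M [-0.05 -0.06  0.01] open 0.655
deg [ 0.1 -0.2 -0.1] d [-0.001   0.0009 -0.0027]
{"x":-0.0013,"y":-0.0010,"z":0.0034,"wx":0.0007,"wy":-0.0011,"wz":-0.0004}
```

>>> {"op": "apply_moves", "data": {"series": [{"x": -0.0012, "y": -0.001, "z": 0.003, "wx": 0.0007, "wy": -0.001, "wz": 0, "fingers": 0.3}, {"x": 0, "y": 0, "z": 0, "wx": 0, "wy": 0, "wz": 0, "fingers": -1}, {"x": 0, "y": 0, "z": 0, "wx": 0, "wy": 0, "wz": 0, "fingers": -1}, {"x": 0, "y": 0, "z": 0, "wx": 0, "wy": 0, "wz": 0, "fingers": -1}, {"x": 0, "y": 0, "z": 0, "wx": 0, "wy": 0, "wz": 0, "fingers": -1}, {"x": 0, "y": 0, "z": 0, "wx": 0, "wy": 0, "wz": 0, "fingers": -1}, {"x": 0, "y": 0, "z": 0, "wx": 0, "wy": 0, "wz": 0, "fingers": -1}], "force": 45}}

```text
clock: 16.7
tool_pos: [0.505, -0.2816, 0.0539]
eef_rot: [0.999, -0.044, 0.001, 0.0]
contact_force: [0.5, 0.2, 0.5]
opening: 0.323
```

```bash
python3 -c "
from h import *
s=st(); print(s['eef_rot'].tolist())"
```

```text
t 16.7 p [ 0.505  -0.2816  0.0539] yaw -5.1 zax [ 1.7e-03 -2.0e-04 -1.0e+00] F [0.48 0.2  0.52] M [-0.02 -0.05  0.  ] open 0.323
[0.9990165157175009, -0.04433154329664311, 0.0008434726462199051, 6.439330012110678e-05]
```

>>> {"op": "apply_moves", "data": {"series": [{"x": 0, "y": 0, "z": -0.015, "wx": 0, "wy": 0, "wz": 0, "fingers": -1}, {"x": 0, "y": 0, "z": -0.045, "wx": 0, "wy": 0, "wz": 0, "fingers": -1}, {"x": 0, "y": 0, "z": -0.06, "wx": 0, "wy": 0, "wz": 0, "fingers": -1}, {"x": 0, "y": 0, "z": -0.06, "wx": 0, "wy": 0, "wz": 0, "fingers": -1}, {"x": 0, "y": 0, "z": -0.06, "wx": 0, "wy": 0, "wz": 0, "fingers": -1}, {"x": 0, "y": 0, "z": -0.03, "wx": 0, "wy": 0, "wz": 0, "fingers": -1}, {"x": 0, "y": 0, "z": 0, "wx": 0, "wy": 0, "wz": 0, "fingers": -1}], "force": 45}}

```text
clock: 17.58
tool_pos: [0.502, -0.2805, 0.2781]
eef_rot: [0.999, -0.043, -0.002, -0.001]
contact_force: [0.5, 0.8, -2.8]
opening: 0.325
```

```bash
python3 -c "
from h import *
s=st(); plan(.536,-.0785,.265,-5,6)"
```

```text
t 17.57 p [ 0.502  -0.2805  0.2781] yaw -5.0 zax [-0.0035  0.0016 -1.    ] F [ 0.55  0.8  -2.85] M [-0.09 -0.02 -0.02] open 0.325
deg [-0.1  0.2  0. ] d [ 0.034   0.202  -0.0131]
{"x":0.0034,"y":-0.0425,"z":0.0028,"wx":-0.0001,"wy":0.0002,"wz":0.0000}
{"x":0.0034,"y":-0.0425,"z":0.0028,"wx":-0.0001,"wy":0.0002,"wz":0.0000}
{"x":0.0034,"y":-0.0425,"z":0.0028,"wx":-0.0001,"wy":0.0002,"wz":0.0000}
{"x":0.0034,"y":-0.0425,"z":0.0027,"wx":-0.0001,"wy":0.0002,"wz":0.0000}
{"x":0.0034,"y":-0.0425,"z":0.0027,"wx":-0.0001,"wy":0.0002,"wz":0.0000}
{"x":0.0034,"y":-0.0425,"z":0.0027,"wx":-0.0001,"wy":0.0002,"wz":0.0000}
```

>>> {"op": "apply_moves", "data": {"series": [{"x": 0.004, "y": -0.042, "z": 0, "wx": 0, "wy": 0, "wz": 0, "fingers": -1}, {"x": 0.004, "y": -0.042, "z": 0, "wx": 0, "wy": 0, "wz": 0, "fingers": -1}, {"x": 0.004, "y": -0.042, "z": 0, "wx": 0, "wy": 0, "wz": 0, "fingers": -1}, {"x": 0.004, "y": -0.042, "z": 0, "wx": 0, "wy": 0, "wz": 0, "fingers": -1}, {"x": 0.004, "y": -0.042, "z": 0, "wx": 0, "wy": 0, "wz": 0, "fingers": -1}, {"x": 0.003, "y": -0.04, "z": 0, "wx": 0, "wy": 0, "wz": 0, "fingers": -1}, {"x": 0, "y": 0, "z": 0, "wx": 0, "wy": 0, "wz": 0, "fingers": -1}], "force": 45}}

```text
clock: 18.45
tool_pos: [0.5306, -0.0773, 0.2681]
eef_rot: [0.999, -0.044, -0.012, -0.002]
contact_force: [-0.2, 0.0, -2.5]
opening: 0.323
```

```bash
python3 -c "
from h import *
s=st(); plan(.536,-.0785,.225,-5,4)"
```

```text
t 18.45 p [ 0.5306 -0.0773  0.2681] yaw -5.0 zax [-0.0234  0.0046 -0.9997] F [-0.18  0.05 -2.55] M [-0.07 -0.11 -0.04] open 0.323
deg [-0.1  1.4 -0. ] d [ 0.0054 -0.0012 -0.0431]
{"x":0.0020,"y":0.0003,"z":0.0134,"wx":-0.0002,"wy":0.0019,"wz":-0.0000}
{"x":0.0020,"y":0.0003,"z":0.0134,"wx":-0.0002,"wy":0.0019,"wz":-0.0000}
{"x":0.0019,"y":0.0002,"z":0.0134,"wx":-0.0002,"wy":0.0019,"wz":-0.0000}
{"x":0.0018,"y":0.0002,"z":0.0135,"wx":-0.0002,"wy":0.0019,"wz":-0.0000}
```

>>> {"op": "apply_moves", "data": {"series": [{"x": 0.002, "y": 0, "z": 0.013, "wx": 0, "wy": 0.002, "wz": 0, "fingers": -1}, {"x": 0.002, "y": 0, "z": 0.013, "wx": 0, "wy": 0.002, "wz": 0, "fingers": -1}, {"x": 0.002, "y": 0, "z": 0.013, "wx": 0, "wy": 0.002, "wz": 0, "fingers": -1}, {"x": 0.001, "y": 0, "z": 0.008, "wx": 0, "wy": 0.002, "wz": 0, "fingers": -1}, {"x": 0, "y": 0, "z": 0, "wx": 0, "wy": 0, "wz": 0, "fingers": -1}], "force": 45}}

```text
clock: 19.08
tool_pos: [0.533, -0.0821, 0.2246]
eef_rot: [0.999, -0.046, -0.002, 0.0]
contact_force: [0.2, -0.4, -3.2]
opening: 0.318
```

```bash
python3 -c "
from h import *
s=st(); plan(.536,-.0785,.215,-5,2)"
```

```text
t 19.07 p [ 0.533  -0.0821  0.2246] yaw -5.3 zax [-3.6e-03  1.0e-04 -1.0e+00] F [ 0.25 -0.43 -3.15] M [ 0.01 -0.08  0.01] open 0.318
deg [ 0.   0.2 -0.3] d [ 0.003   0.0036 -0.0096]
{"x":0.0017,"y":-0.0024,"z":0.0060,"wx":0.0000,"wy":0.0006,"wz":-0.0008}
{"x":0.0017,"y":-0.0024,"z":0.0060,"wx":0.0000,"wy":0.0006,"wz":-0.0008}
```

>>> {"op": "apply_moves", "data": {"series": [{"x": 0.0018, "y": -0.0022, "z": 0.004, "wx": 0, "wy": 0.0006, "wz": 0, "fingers": -1}, {"x": 0.0018, "y": -0.0022, "z": 0.004, "wx": 0, "wy": 0.0006, "wz": 0, "fingers": -1}, {"x": 0, "y": 0, "z": 0.002, "wx": 0, "wy": 0, "wz": 0, "fingers": -1}, {"x": 0, "y": 0, "z": 0.002, "wx": 0, "wy": 0, "wz": 0, "fingers": -1}], "force": 45}}

```text
clock: 19.58
tool_pos: [0.5373, -0.0785, 0.2153]
eef_rot: [0.999, -0.046, 0.001, 0.0]
contact_force: [-0.2, -1.1, -2.3]
opening: 0.32
```

```bash
python3 -c "
from h import *
s=st()"
```

```text
t 19.57 p [ 0.5373 -0.0785  0.2153] yaw -5.3 zax [ 2.8e-03 -2.0e-04 -1.0e+00] F [-0.22 -1.09 -2.33] M [-0.01 -0.07 -0.03] open 0.32
```

>>> {"op": "apply_moves", "data": {"series": [{"x": 0, "y": 0, "z": 0.0015, "wx": 0, "wy": 0, "wz": 0, "fingers": -1}, {"x": 0, "y": 0, "z": 0.0015, "wx": 0, "wy": 0, "wz": 0, "fingers": -1}, {"x": 0, "y": 0, "z": 0.0015, "wx": 0, "wy": 0, "wz": 0, "fingers": -1}]}}

```text
clock: 19.95
tool_pos: [0.5374, -0.0786, 0.2116]
eef_rot: [0.999, -0.046, 0.002, 0.0]
contact_force: [0.4, 0.2, -1.5]
opening: 0.321
```

```bash
python3 -c "
from h import *
s=st()"
```

```text
t 19.95 p [ 0.5374 -0.0786  0.2116] yaw -5.3 zax [ 3.e-03 -4.e-04 -1.e+00] F [ 0.38  0.18 -1.51] M [-0.06 -0.1  -0.02] open 0.321
```

Contact is just starting (the load is easing).

>>> {"op": "apply_moves", "data": {"series": [{"x": 0, "y": 0, "z": 0.0015, "wx": 0, "wy": 0, "wz": 0, "fingers": -1}]}}

```text
clock: 20.08
tool_pos: [0.5377, -0.0785, 0.211]
eef_rot: [0.999, -0.046, 0.002, 0.0]
contact_force: [-0.9, -0.1, 4.7]
opening: 0.319
```

>>> {"op": "apply_moves", "data": {"series": [{"x": 0, "y": 0, "z": 0.0015, "wx": 0, "wy": 0, "wz": 0, "fingers": -1}]}}

```text
clock: 20.2
tool_pos: [0.5378, -0.0785, 0.2106]
eef_rot: [0.999, -0.046, 0.002, 0.0]
contact_force: [-2.0, 0.2, 5.3]
opening: 0.323
```

>>> {"op": "apply_moves", "data": {"series": [{"x": 0, "y": 0, "z": 0.0015, "wx": 0, "wy": 0, "wz": 0, "fingers": -1}]}}

```text
clock: 20.32
tool_pos: [0.5378, -0.0784, 0.2101]
eef_rot: [0.999, -0.046, 0.002, 0.001]
contact_force: [-1.9, -0.6, 6.3]
opening: 0.32
```

>>> {"op": "apply_moves", "data": {"series": [{"x": 0, "y": 0, "z": 0.0025, "wx": 0, "wy": 0, "wz": 0, "fingers": -1}]}}

```text
clock: 20.45
tool_pos: [0.5379, -0.0784, 0.2091]
eef_rot: [0.999, -0.046, 0.003, 0.001]
contact_force: [-3.0, -0.4, 7.7]
opening: 0.317
```

>>> {"op": "apply_moves", "data": {"series": [{"x": 0, "y": 0, "z": 0.0025, "wx": 0, "wy": 0, "wz": 0, "fingers": -1}]}}

```text
clock: 20.58
tool_pos: [0.5379, -0.0784, 0.2081]
eef_rot: [0.999, -0.047, 0.003, 0.001]
contact_force: [-1.8, 0.4, 7.9]
opening: 0.322
```

>>> {"op": "apply_moves", "data": {"series": [{"x": 0, "y": 0, "z": 0.0025, "wx": 0, "wy": 0, "wz": 0, "fingers": -1}]}}

```text
clock: 20.7
tool_pos: [0.5379, -0.0784, 0.2073]
eef_rot: [0.999, -0.047, 0.003, 0.002]
contact_force: [-3.7, -0.4, 8.5]
opening: 0.316
```

>>> {"op": "apply_moves", "data": {"series": [{"x": 0, "y": 0, "z": 0.0025, "wx": 0, "wy": -0.0005, "wz": 0, "fingers": -1}, {"x": 0, "y": 0, "z": 0.0025, "wx": 0, "wy": -0.0005, "wz": 0, "fingers": -1}]}}

```text
clock: 20.95
tool_pos: [0.5381, -0.0783, 0.2056]
eef_rot: [0.999, -0.047, 0.002, 0.002]
contact_force: [-2.6, 1.1, 8.9]
opening: 0.318
```

>>> {"op": "apply_moves", "data": {"series": [{"x": 0, "y": 0, "z": 0.0025, "wx": 0, "wy": -0.0005, "wz": 0, "fingers": -1}]}}

```text
clock: 21.08
tool_pos: [0.5381, -0.0782, 0.2049]
eef_rot: [0.999, -0.047, 0.002, 0.002]
contact_force: [-2.6, 0.1, 9.3]
opening: 0.322
```

>>> {"op": "apply_moves", "data": {"series": [{"x": 0, "y": 0, "z": 0.0028, "wx": 0, "wy": -0.0005, "wz": 0, "fingers": -1}]}}

```text
clock: 21.2
tool_pos: [0.5385, -0.0782, 0.2043]
eef_rot: [0.999, -0.047, 0.002, 0.003]
contact_force: [-3.7, 0.2, 16.6]
opening: 0.315
```

>>> {"op": "apply_moves", "data": {"series": [{"x": 0, "y": 0, "z": 0.0022, "wx": 0, "wy": 0, "wz": 0, "fingers": -1}]}}

```text
clock: 21.32
tool_pos: [0.5385, -0.0781, 0.2044]
eef_rot: [0.999, -0.047, 0.002, 0.003]
contact_force: [-4.5, -0.2, 14.3]
opening: 0.319
```

>>> {"op": "apply_moves", "data": {"series": [{"x": 0, "y": 0, "z": 0.002, "wx": 0, "wy": 0, "wz": 0, "fingers": -1}]}}

```text
clock: 21.45
tool_pos: [0.5384, -0.0782, 0.2044]
eef_rot: [0.999, -0.047, 0.003, 0.004]
contact_force: [-3.1, -1.4, 11.6]
opening: 0.321
```

It's at a dead stop: 17–20 N without movement, after about 7 mm of travel. I lift off and look.

>>> {"op": "apply_moves", "data": {"series": [{"x": 0, "y": 0, "z": -0.01, "wx": 0, "wy": 0, "wz": 0, "fingers": -1}, {"x": 0, "y": 0, "z": -0.03, "wx": 0, "wy": 0, "wz": 0, "fingers": -1}, {"x": 0, "y": 0, "z": -0.05, "wx": 0, "wy": 0, "wz": 0, "fingers": -1}, {"x": 0, "y": 0.02, "z": 0, "wx": 0, "wy": 0, "wz": 0, "fingers": -1}, {"x": -0.003, "y": 0.042, "z": 0, "wx": 0, "wy": 0, "wz": 0, "fingers": -1}, {"x": -0.004, "y": 0.042, "z": 0, "wx": 0, "wy": 0, "wz": 0, "fingers": -1}, {"x": 0, "y": 0, "z": 0, "wx": 0, "wy": 0, "wz": 0, "fingers": -1}], "force": 45}}

```text
clock: 22.32
tool_pos: [0.5221, -0.1656, 0.2754]
eef_rot: [0.999, -0.047, 0.0, 0.004]
contact_force: [-1.0, 0.2, -3.6]
opening: 0.322
```

```bash
cat > chk.py <<'E'
from h import *
for n in("wrist","top","scene"):
    p,d,cm=snap(n); save("e_"+n+".png",p); P=pts(cm,d); r=np.hypot(P[...,0]-.536,P[...,1]+.079); h=cv2.cvtColor(p,cv2.COLOR_RGB2HSV)
    for lab,m in(("top",(r<.013)&(P[...,2]>.13)),("collar",(r>.0175)&(r<.021)&(P[...,2]>.094)&(P[...,2]<.118)),("flange",(r>.0235)&(r<.0255)&(P[...,2]>.08)&(P[...,2]<.1))):
        Q=P[m]
        if len(Q)>5: print(n,lab,len(Q),np.median(Q,0).round(4),np.percentile(Q[:,2],[25,75]).round(4))
    m=(P[...,2]>.135)&(P[...,2]<.17)&(r<.03)
    if m.sum()>20: c,rr=cv2.minEnclosingCircle(P[m][:,:2].astype(np.float32)); print(n,"post",np.round(c,4),round(rr,4))
E
python3 -c "
from chk import *
s=st(); plan(.505,-.2816,.15,-5,6)"
```

```text
wrist top 1024 [ 0.536  -0.0788  0.1509] [0.1504 0.1513]
wrist collar 349 [ 0.5272 -0.0896  0.1033] [0.1028 0.1038]
wrist flange 357 [ 0.5346 -0.0784  0.089 ] [0.0885 0.0895]
wrist post [ 0.5362 -0.0789] 0.016
top top 91 [ 0.5365 -0.0783  0.1509] [0.1491 0.1518]
top collar 44 [ 0.5284 -0.0674  0.1028] [0.1011 0.1044]
top flange 45 [ 0.5326 -0.0717  0.088 ] [0.0866 0.0902]
top post [ 0.5356 -0.0771] 0.0161
scene top 49 [ 0.536  -0.079   0.1522] [0.151  0.1529]
scene collar 36 [ 0.55   -0.0678  0.1042] [0.103  0.1064]
scene flange 22 [ 0.5497 -0.0759  0.089 ] [0.0868 0.0904]
scene post [ 0.5377 -0.0769] 0.0172
t 22.48 p [ 0.5237 -0.1603  0.2763] yaw -5.0 zax [ 0.0023 -0.0054 -1.    ] F [ 0.12  1.29 -2.46] M [-0.04 -0.08 -0.03] open 0.322
deg [ 0.3 -0.2 -0. ] d [-0.0187 -0.1213 -0.1263]
{"x":-0.0017,"y":0.0254,"z":0.0265,"wx":0.0003,"wy":-0.0001,"wz":-0.0000}
{"x":-0.0017,"y":0.0254,"z":0.0264,"wx":0.0003,"wy":-0.0001,"wz":-0.0000}
{"x":-0.0017,"y":0.0254,"z":0.0264,"wx":0.0003,"wy":-0.0001,"wz":-0.0000}
{"x":-0.0017,"y":0.0254,"z":0.0264,"wx":0.0003,"wy":-0.0001,"wz":-0.0000}
{"x":-0.0017,"y":0.0255,"z":0.0264,"wx":0.0003,"wy":-0.0001,"wz":-0.0000}
{"x":-0.0017,"y":0.0255,"z":0.0263,"wx":0.0003,"wy":-0.0001,"wz":-0.0000}
```

Flange top is at 0.089 m, exactly home (85 + 4 mm), and the post top has dropped 7 mm. Now the pounder goes back to its spot.

>>> {"op": "apply_moves", "data": {"series": [{"x": -0.002, "y": 0.04, "z": 0, "wx": 0, "wy": 0, "wz": 0, "fingers": -1}, {"x": -0.002, "y": 0.04, "z": 0, "wx": 0.0005, "wy": 0, "wz": 0, "fingers": -1}, {"x": -0.003, "y": 0.04, "z": 0.02, "wx": 0.0005, "wy": 0, "wz": 0, "fingers": -1}, {"x": -0.002, "y": 0.03, "z": 0.04, "wx": 0.0005, "wy": 0, "wz": 0, "fingers": -1}, {"x": 0, "y": 0, "z": 0.05, "wx": 0, "wy": 0, "wz": 0, "fingers": -1}, {"x": 0, "y": 0, "z": 0.05, "wx": 0, "wy": 0, "wz": 0, "fingers": -1}, {"x": 0, "y": 0, "z": 0, "wx": 0, "wy": 0, "wz": 0, "fingers": -1}], "force": 45}}

```text
clock: 23.35
tool_pos: [0.5117, -0.2729, 0.1445]
eef_rot: [0.999, -0.036, 0.004, -0.002]
contact_force: [-0.0, -0.3, -2.9]
opening: 0.32
```

```bash
python3 -c "
from h import *
s=st(); plan(.505,-.2816,.065,-5,4)"
```

```text
t 23.35 p [ 0.5117 -0.2729  0.1445] yaw -4.1 zax [ 0.0072  0.0046 -1.    ] F [-0.05 -0.26 -2.86] M [-0.02 -0.07 -0.02] open 0.32
deg [-0.3 -0.4  0.9] d [-0.0067 -0.0087 -0.0795]
{"x":-0.0021,"y":0.0030,"z":0.0248,"wx":-0.0004,"wy":-0.0005,"wz":0.0013}
{"x":-0.0020,"y":0.0030,"z":0.0248,"wx":-0.0004,"wy":-0.0005,"wz":0.0013}
{"x":-0.0020,"y":0.0029,"z":0.0248,"wx":-0.0004,"wy":-0.0005,"wz":0.0013}
{"x":-0.0019,"y":0.0029,"z":0.0248,"wx":-0.0004,"wy":-0.0005,"wz":0.0013}
```

>>> {"op": "apply_moves", "data": {"series": [{"x": -0.003, "y": 0.004, "z": 0.025, "wx": -0.0004, "wy": -0.0005, "wz": 0.001, "fingers": -1}, {"x": -0.003, "y": 0.004, "z": 0.025, "wx": -0.0004, "wy": -0.0005, "wz": 0.001, "fingers": -1}, {"x": -0.003, "y": 0.004, "z": 0.025, "wx": -0.0004, "wy": -0.0005, "wz": 0.001, "fingers": -1}, {"x": -0.003, "y": 0.003, "z": 0.014, "wx": -0.0004, "wy": -0.0005, "wz": 0.001, "fingers": -1}, {"x": 0, "y": 0, "z": 0, "wx": 0, "wy": 0, "wz": 0, "fingers": -1}]}}

```text
clock: 23.98
tool_pos: [0.5104, -0.2812, 0.0792]
eef_rot: [0.999, -0.039, 0.007, 0.001]
contact_force: [-0.2, -0.1, -3.2]
opening: 0.322
```

```bash
python3 -c "
from h import *
s=st(); plan(.505,-.2816,.055,-5,3)"
```

```text
t 23.98 p [ 0.5104 -0.2812  0.0792] yaw -4.4 zax [ 0.0148 -0.0019 -0.9999] F [-0.15 -0.06 -3.2 ] M [ 0.   -0.07  0.02] open 0.322
deg [ 0.  -0.9  0.6] d [-0.0054 -0.0004 -0.0242]
{"x":-0.0024,"y":0.0003,"z":0.0100,"wx":0.0001,"wy":-0.0016,"wz":0.0010}
{"x":-0.0023,"y":0.0003,"z":0.0100,"wx":0.0001,"wy":-0.0016,"wz":0.0010}
{"x":-0.0023,"y":0.0003,"z":0.0101,"wx":0.0001,"wy":-0.0016,"wz":0.0010}
```

>>> {"op": "apply_moves", "data": {"series": [{"x": -0.0025, "y": 0, "z": 0.01, "wx": 0, "wy": -0.002, "wz": 0.001, "fingers": -1}, {"x": -0.0025, "y": 0, "z": 0.009, "wx": 0, "wy": -0.002, "wz": 0.001, "fingers": -1}, {"x": -0.002, "y": 0, "z": 0.004, "wx": 0, "wy": -0.002, "wz": 0.001, "fingers": -1}, {"x": 0, "y": 0, "z": 0.002, "wx": 0, "wy": 0, "wz": 0, "fingers": -1}]}}

```text
clock: 24.48
tool_pos: [0.5068, -0.2807, 0.0601]
eef_rot: [0.999, -0.043, -0.001, 0.001]
contact_force: [0.0, 0.1, -3.2]
opening: 0.319
```

```bash
python3 -c "
from h import *
s=st(); plan(.505,-.2816,.054,-5,2)"
```

```text
t 24.48 p [ 0.5068 -0.2807  0.0601] yaw -5.0 zax [-0.0012 -0.0013 -1.    ] F [ 0.03  0.11 -3.22] M [-0.04 -0.1  -0.  ] open 0.319
deg [0.1 0.1 0. ] d [-0.0018 -0.0009 -0.0061]
{"x":-0.0010,"y":0.0007,"z":0.0038,"wx":0.0002,"wy":0.0002,"wz":0.0001}
{"x":-0.0010,"y":0.0007,"z":0.0038,"wx":0.0002,"wy":0.0002,"wz":0.0001}
```

>>> {"op": "apply_moves", "data": {"series": [{"x": 0, "y": 0, "z": 0.003, "wx": 0, "wy": 0, "wz": 0, "fingers": -1}, {"x": 0, "y": 0, "z": 0.003, "wx": 0, "wy": 0, "wz": 0, "fingers": -1}]}}

```text
clock: 24.72
tool_pos: [0.507, -0.2807, 0.0552]
eef_rot: [0.999, -0.043, -0.0, 0.001]
contact_force: [-1.3, -0.1, -2.5]
opening: 0.323
```

>>> {"op": "apply_moves", "data": {"series": [{"x": 0, "y": 0, "z": 0.0015, "wx": 0, "wy": 0, "wz": 0, "fingers": -1}]}}

```text
clock: 24.85
tool_pos: [0.5069, -0.2808, 0.0539]
eef_rot: [0.999, -0.044, -0.0, 0.001]
contact_force: [-2.9, -0.8, 5.8]
opening: 0.322
```

>>> {"op": "apply_moves", "data": {"series": [{"x": 0, "y": 0, "z": 0.0015, "wx": 0, "wy": 0, "wz": 0, "fingers": -1}]}}

```text
clock: 24.98
tool_pos: [0.5068, -0.2808, 0.0538]
eef_rot: [0.999, -0.044, -0.0, 0.001]
contact_force: [-4.9, 1.8, 14.8]
opening: 0.323
```

The pounder is down on the bench at z 0.0538, the height it was picked at. I release it and go up.

>>> {"op": "apply_moves", "data": {"series": [{"x": 0, "y": 0, "z": -0.001, "wx": 0, "wy": 0, "wz": 0, "fingers": -1}, {"x": 0, "y": 0, "z": 0, "wx": 0, "wy": 0, "wz": 0, "fingers": 0.3}, {"x": 0, "y": 0, "z": 0, "wx": 0, "wy": 0, "wz": 0, "fingers": 0.3}, {"x": 0, "y": 0, "z": 0, "wx": 0, "wy": 0, "wz": 0, "fingers": 0.3}, {"x": 0, "y": 0, "z": 0, "wx": 0, "wy": 0, "wz": 0, "fingers": 0.3}, {"x": 0, "y": 0, "z": 0, "wx": 0, "wy": 0, "wz": 0, "fingers": 0.3}, {"x": 0, "y": 0, "z": 0, "wx": 0, "wy": 0, "wz": 0, "fingers": 0.3}]}}

```text
clock: 25.85
tool_pos: [0.5081, -0.2812, 0.0554]
eef_rot: [0.999, -0.044, 0.001, 0.001]
contact_force: [0.3, 0.3, -0.7]
opening: 0.653
```

```bash
python3 -c "
from h import *
s=st(); plan(.504,-.2816,.054,-5,2)"
```

```text
t 25.85 p [ 0.5081 -0.2812  0.0554] yaw -5.0 zax [ 0.0017 -0.003  -1.    ] F [ 0.26  0.31 -0.73] M [-0.06 -0.05  0.05] open 0.653
deg [ 0.2 -0.1  0. ] d [-0.0041 -0.0004 -0.0014]
{"x":-0.0025,"y":0.0005,"z":0.0009,"wx":0.0005,"wy":-0.0003,"wz":0.0000}
{"x":-0.0025,"y":0.0005,"z":0.0009,"wx":0.0005,"wy":-0.0003,"wz":0.0000}
```

>>> {"op": "apply_moves", "data": {"series": [{"x": 0, "y": 0, "z": -0.02, "wx": 0, "wy": 0, "wz": 0, "fingers": 0.3}, {"x": 0, "y": 0, "z": -0.04, "wx": 0, "wy": 0, "wz": 0, "fingers": 0.3}, {"x": 0, "y": 0, "z": -0.06, "wx": 0, "wy": 0, "wz": 0, "fingers": 0.3}, {"x": 0, "y": 0, "z": -0.06, "wx": 0, "wy": 0, "wz": 0, "fingers": 0.3}, {"x": 0, "y": 0, "z": -0.05, "wx": 0, "wy": 0, "wz": 0, "fingers": 0.3}, {"x": 0, "y": 0, "z": 0, "wx": 0, "wy": 0, "wz": 0, "fingers": 0.3}, {"x": 0, "y": 0, "z": 0, "wx": 0, "wy": 0, "wz": 0, "fingers": 0.3}, {"x": 0, "y": 0, "z": 0, "wx": 0, "wy": 0, "wz": 0, "fingers": 0.3}]}}

```text
clock: 26.85
tool_pos: [0.5069, -0.2799, 0.25]
eef_rot: [0.999, -0.043, 0.001, 0.002]
contact_force: [0.3, -0.6, -0.2]
opening: 0.653
```

```bash
python3 -c "
from chk import *
st()
from mpost import fit
fit('wrist',(.507,-.281),.025,.07,.1)
p=cv2.imread('pics/e_scene.png'); cv2.imwrite('pics/e_crop.png',cv2.resize(p[110:290,130:480],None,fx=2,fy=2))
"
```

```text
top top 91 [ 0.5365 -0.0782  0.1505] [0.1488 0.1522]
top collar 50 [ 0.526  -0.0722  0.1034] [0.1011 0.1053]
top flange 47 [ 0.5324 -0.0716  0.0888] [0.0859 0.09  ]
top post [ 0.5356 -0.077 ] 0.0162
scene top 47 [ 0.5367 -0.0794  0.1521] [0.1512 0.153 ]
scene collar 31 [ 0.5463 -0.0657  0.1041] [0.1034 0.1053]
scene flange 29 [ 0.5532 -0.0689  0.0882] [0.0857 0.0902]
scene post [ 0.5364 -0.0764] 0.0179
t 27.0 p [ 0.5069 -0.2799  0.2496] yaw -4.9 zax [ 0.0022 -0.0033 -1.    ] F [-0.52  0.01  0.49] M [-0.04 -0.12 -0.01] open 0.649
t 27.0 p [ 0.5069 -0.2799  0.2496] yaw -4.9 zax [ 0.0022 -0.0033 -1.    ] F [-0.52  0.01  0.49] M [-0.04 -0.12 -0.01] open 0.649
top z 0.0853 pix 276.0 191.0 875 enc [ 0.5065 -0.2819] 0.0151 mean [ 0.5065 -0.2818  0.0852]
```

View pics/e_crop.png

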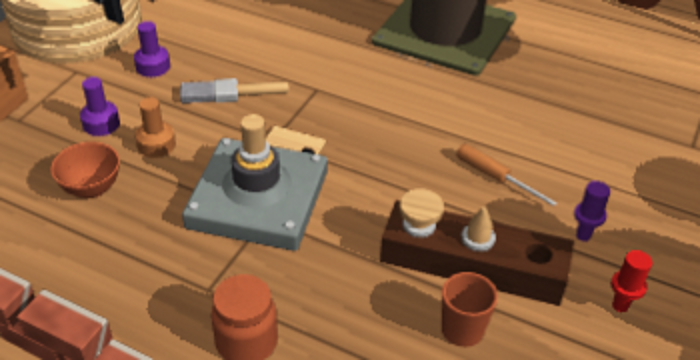

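The crop shows the post upright in the spindle (253,150), the pounder standing at (153,130), the empty rack hole at (540,252), and everything else in place. I hand in.

```bash
python3 -c "
from plant import *
print(finish_job())"
```

```text
the job is handed in; nothing more can be done
None
```

The post is seated and driven fully home in the spindle sleeve, and the pounder is back on the bench. I handed the job in at about 27 s of the 67 s allowed; no verdict was reported.

- **Fitting the post:** I took the flat-topped post from the rack's +y hole and eased its shank into the sleeve by feel, with one sideways correction of about 2 mm. I let it go about 35 mm deep. The sleeve had not moved: its flange was still at z 0.0957.
- **Driving the sleeve:** I pressed the pounder down in small steps, at about 11–12 N while the sleeve moved. It stopped dead at a reading of about 20 N, under the 40 N limit. This was continuous light pressing rather than separate taps.
- **Last checks:**
  - **Sleeve:** the flange top is at 0.089 m from all three cameras, which is exactly home, and the post top dropped 7 mm.
  - **Post:** it stands upright in the last picture. The wrist view put its axis within about 0.3 mm of the sleeve centre I measured earlier. The other two cameras read about 2 mm away, which is within their calibration.
  - **Pounder:** it stands with its top at 0.085 m, about 2 mm from its old spot.
  - **Everything else:** the other posts, pots and jar look unmoved in the last picture; I did not measure them. The gripper is clear at z 0.25 m with no contact force.

No check failed.

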